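# Screw the lamp's elbow arm home to its pointer

## Task

The lamp's elbow arm is only started in the threaded socket of the clamped lamp foot. Move the vase that stands in its way well out of the arm's reach, standing on the counter, then turn the arm clockwise (seen from above) until the thread tightens and the arm points straight at the pointer post, and leave it there without turning it past the post. The arm must never bump a vase, no vase may be tipped over, and the other goods around stay where they are.

Things in the scene. Friction and masses are not known exactly. Their poses are not given: they have to be found in the camera images.
- lamp_foot: clamped lamp foot, fixed: grey clamp plate 150 x 110 x 15 mm, two jaws 52 mm high at its +x and -x sides, stepped square steel foot (90, then 60 mm square, up to 58 mm high), round threaded socket 42 mm across up to 86 mm high. All within 97 mm of the screw axis, and below 60 mm except the socket. Origin on the counter on the vertical screw axis.
- socket (a point): centre of the socket's mouth, on the vertical screw axis, 86 mm above the counter. Turning the arm takes about 0.3 N m (3.5 N at 85 mm from the axis) until it seats, 0.4 to 1 rad before the pointer; from there on the resistance is higher and rising, 0.55 to 0.65 N m (6.5 to 8 N). The arm stays where it is left. The pointer lies 2.2 to 4.1 rad clockwise from the arm's start.
- lamp_arm: steel elbow arm (male fitting). Origin on the screw axis, 94 to 100 mm up; x along the arm, z up. Hub 40 mm across to 18 mm above the origin; level round tube 16 mm thick, centre line 5 mm above the origin. Turning clockwise seen from above screws it in: it sinks 1.6 mm per radian until it seats. Turned the other way it meets a stop.
- elbow_tip (a point): point on the tube's centre line at the arm's far end, 125 mm from the screw axis. The upright black bulb holder stands over it, 31 mm across, from 9 to 40 mm above this point. Nothing of the arm reaches farther than 141 mm from the axis.
- pointer: fixed dark steel post, 12 x 14 mm, 116 mm tall, 168 mm from the screw axis, on a 40 mm square foot, with a small cone at 100 mm height aimed at the axis (tip 148 mm from it, clear of the arm) and a flat 10 mm strip under the arm, 45 to 168 mm from the axis, at 52 to 56 mm height. Origin on the counter on the screw axis; x points to the post: the arm's x must come to lie along it.
- vase_hourglass: loose dark ceramic vase with a waist, 162 mm tall, 70 mm across at its foot, 62 mm at 95 mm height; neck 28 mm across from 130 to 152 mm height, lip 38 mm across on top; about 0.4 kg. Origin under its centre, z up. One of the two vases, either one, stands about 130 mm from the screw axis between arm and pointer, in the way; the other about 190 mm away, out of reach.
- vase_round: loose dark ceramic round-bellied vase, 160 mm tall, 52 mm across at its foot, 72 mm at 30 to 65 mm height, 60 mm at 108 mm; neck 28 mm across from 128 to 150 mm height, lip 38 mm across on top; about 0.4 kg. Origin under its centre, z up.
- jar: bystander, loose: a white lidded jar, 60 mm across, 75 mm tall. Origin under its centre.
- box_bulb: bystander, loose: a plain cardboard bulb box, 60 x 60 mm, 95 mm tall. Apart from the things listed, the counter is free within 0.7 m of the robot's base and 0.4 m to either side of its centre line. Origin under its centre.
- candlestick: bystander, loose: a low steel candlestick, 70 mm across its foot, 85 mm tall. Origin under its centre.
Mind the look-alikes: they are no part of the job. What is shaped like the vase_hourglass but pink is not meant.

How it is judged:
By the outcome, as a careful person would: the job done as asked, in the order asked, and still so for the second after the job is handed in, with the robot touching nothing.
It also fails if it takes over 67 s, if anything falls off the work surface, if the arm or the gripper's body presses on something with over 40 N, if the wrist force passes 120 N, or if a joint passes its speed limit or range.

## Robot

A 6-joint arm with a two-finger parallel gripper is mounted at the origin on the work surface. World frame = base frame: x ahead of the robot, y to its left, z up, the work surface at z = 0. Lengths are in m, angles in rad, forces in N, time in s.
With the tool pointing down it reaches from about 0.35 to 0.975 m from the base axis. Payload 4.9 kg.
Tool frame: the origin (TCP) lies on the mounting face of the last link; the fingertips stand 173 mm ahead of it and the grasp point (between the pads) lies 155 mm ahead of it; x points along the fingers, z is the direction in which the jaws open and shut, and the axes are right-handed (so a half turn about x gives the same grasp; the last joint's range is limited). The gripper opens to 85 mm and grips with 20 to 120 N. Pads are 22 mm wide; open, the fingers measure 114 mm over their backs; the gripper's body (76 mm by 85 mm) begins 54 mm behind the grasp point. The pads swing forward as they close: fully open they stand 13 mm farther back than shut.
Start: joints at [-0.119, 0.053, 1.613, -0, 1.476, -0.119], TCP at [0.625, 0, 0.405] pointing down, gripper open.
Joint ranges: [-3.01, 3.01], [-1.01, 2.22], [0.06, 2.58], [-1.02, 4.17], [0.09, 2.62], [-3.14, 3.14]. Speed limits (rad/s): [2.57, 2.57, 3.14, 3.14, 3.14, 3.14].

## Interface

Orientations are given as a rotation vector (axis times angle).
In Python, from station import get_obs, get_image, get_calibration, finish_job, look_for, masks_of, tip_of gives the robot as it stands.
- The arm moves only by the tool carry_out, never from a script. Its argument "increments" is a list of rows, each a list of 3 entries, a list of its own where there are three numbers: the turn, a rotation vector about the world's x, y, z in units of 0.1 rad (1.0 is 0.1 rad), then the shift along the world's x, y, z in units of 20 mm (1.0 is 20 mm), then the opening, from 0 (shut) to 1 (fully open). A call has 1 to 8 rows; each row shifts and turns the pose as measured when the row begins; what a row does not reach is not made up. A row lasts 1/10 s, in which the tool goes at most 50 mm and 8.59 degrees, less where a joint would pass 70% of its speed; a pose out of reach is approached as far as the arm can. A call with a number of a shift or a turn outside -1 to 1 is refused whole. A call with a gripper value outside its range is refused whole. The fingers move at their own pace and stop on an object; "squeeze" is the grip in N (left out, the last holds). Time passes only in rows, so rows that do not move let the fingers close. It gives the time, the measured TCP pose, the force and the opening at its end, in the units of the state.
- get_obs(): the state, without advancing time (a new reading comes with each control period).
- get_image(name): name is "scene" or "side" or "wrist"; returns (picture, depth): 384x512x3 uint8, blue, green, red; 384x512 float32, m along the optical axis (not along the pixel's ray), 0 where there is no reading.
- get_calibration(name): a dict with "fx", "fy", "cx", "cy" (pixels), "position" and "orientation" of the camera in the world. Camera axes: x right, y down, z forward; pixel columns grow to the right and rows downward; lengths in m; the calibration is good to about 2 mm. The wrist camera is an equidistant fisheye: a pixel r from the principal point sees the ray r / f radians off the axis. A picture is of the moment at which its call begins: read the wrist's pose just before it. get_calibration takes no time and is no camera call; for the wrist camera it gives the pose at the moment of the call.
- finish_job(): hands the job in, once; it reports no verdict.
Trained networks look in the newest picture that a camera, given by its name, has taken for a name from the list of things; names that differ only in an ending like _2 or _b are one class to them, and where a whole thing is asked for, a point or a joint stands for the part that bears it (a point fixed in the world has none). Each returns a list of dicts, best first, with "p" (0 to 1); they miss things now and then, are a little off and sometimes report something else, mostly with a low value. They report only what shows in the picture. A call takes as long as a camera call. They do not tell look-alikes from the thing itself.
- look_for(camera, query): "centre" ([column, row] in pixels, amid what is visible of it).
- masks_of(camera, query): "region" (384x512 bool, what is visible of it) and "centre" ([column, row] in pixels, amid what is visible of it).
- tip_of(camera, query): "centre" ([column, row] in pixels: a listed point, or the origin of a listed thing).
The state is a dict: "t": time; "q": joint angles; "dq": joint speeds; "effort": joint torques, N m; "tool_pos": TCP position; "tool_rot": TCP orientation; "contact_force": force on the tool from outside, world axes, zero at the start; "wrist_torque": the same for the moment, N m; "opening": finger opening in m.
Only numpy, scipy, OpenCV 4.12 (cv2) and the standard library are available. Lean on these libraries where they do the work, as an engineer would, in place of code of your own. Each camera call takes 0.05 s, during which the arm holds its last target.

## Working session

There is one attempt and no reset: what is moved stays moved. The work goes in short steps, Python scripts to look and compute and a tool call to move; the robot and the scene stay as the last step left them, time stands still between calls to the robot, and variables do not carry over. Pictures are saved under pics/ and viewed, and the job is handed in when it is done.

Besides the shell and the picture viewer there is one more tool, called after "Emit:" in YAML: its name, and indented under it one key for each argument. carry_out: Moves the arm, as the interface text tells. Shifts and turns lie within -1 to 1; 1 stands for 20 mm of shift or 0.1 rad of turn. Its arguments: {"type":"object","properties":{"increments":{"type":"array","items":{"type":"array"}},"squeeze":{"type":"number"}},"required":["increments"]}

```bash
ls; mkdir -p pics
cat > h.py <<'E'
import numpy as np,cv2
from scipy.spatial.transform import Rotation as R
from station import *
def rot(c):
    o=np.array(c["orientation"],float)
    return o if o.shape==(3,3) else (R.from_rotvec(o).as_matrix() if o.size==3 else R.from_quat(o).as_matrix())
def px2w(c,u,v,d):
    return rot(c)@np.array([(u-c["cx"])/c["fx"]*d,(v-c["cy"])/c["fy"]*d,d])+np.array(c["position"])
def w2px(c,p):
    q=rot(c).T@(np.array(p)-np.array(c["position"])); return c["cx"]+c["fx"]*q[0]/q[2],c["cy"]+c["fy"]*q[1]/q[2]
def plane(c,u,v,z):
    a=rot(c)@np.array([(u-c["cx"])/c["fx"],(v-c["cy"])/c["fy"],1]);p=np.array(c["position"])
    return p+a*(z-p[2])/a[2]
def cloud(c,d):
    v,u=np.indices(d.shape); P=np.stack([(u-c["cx"])/c["fx"]*d,(v-c["cy"])/c["fy"]*d,d],-1)
    return P@rot(c).T+np.array(c["position"])
E
python3 - <<'E'
from h import *
for n in("scene","side","wrist"):
    i,d=get_image(n); cv2.imwrite(f"pics/{n}0.png",i); np.save(f"pics/{n}0.npy",d); c=get_calibration(n); print(n,c)
    for q in ["lamp_foot","lamp_arm","pointer","vase_hourglass","vase_round","jar","box_bulb","candlestick"]:
        for r in masks_of(n,q)[:3]:
            m=np.array(r["region"]); print(q,round(r["p"],2),np.round(r["centre"]), m.sum(), (np.round(np.median(cloud(c,d)[m&(d>0)],0),3) if n!="wrist" and m.sum() else ''))
    for q in["socket","elbow_tip","lamp_arm","pointer"]:
        print("tip",q,[(round(r["p"],2),np.round(r["centre"],1)) for r in tip_of(n,q)[:3]])
print(get_obs())
E
```

```text
pics
scene {'fx': 417.2342772293337, 'fy': 417.2342772293337, 'cx': 259.55200823198305, 'cy': 186.60426570522162, 'position': array([1.34360786, 0.74450994, 0.77136338]), 'orientation': array([-0.97673692, -2.25465676,  1.23123316])}
lamp_foot 0.86 [256. 189.] 1615 [ 0.53  -0.017  0.047]
lamp_arm 0.74 [241. 178.] 321 [ 0.578 -0.025  0.113]
pointer 0.85 [290. 167.] 246 [ 0.336 -0.038  0.054]
vase_hourglass 0.8 [230. 163.] 423 [ 0.52  -0.153  0.093]
vase_hourglass 0.57 [215. 146.] 371 [ 0.432 -0.33   0.06 ]
vase_hourglass 0.53 [188. 188.] 705 [ 0.694 -0.156  0.069]
vase_round 0.81 [307. 196.] 863 [0.509 0.158 0.091]
jar 0.92 [260. 228.] 576 [0.666 0.122 0.05 ]
box_bulb 0.94 [191. 190.] 711 [ 0.694 -0.157  0.072]
box_bulb 0.63 [261. 228.] 579 [0.667 0.121 0.05 ]
box_bulb 0.25 [232. 164.] 417 [ 0.522 -0.153  0.088]
candlestick 0.88 [308. 237.] 579 [0.583 0.222 0.018]
tip socket [(0.91, array([257.8, 174.5]))]
tip elbow_tip [(0.67, array([231.8, 183. ]))]
tip lamp_arm [(0.69, array([303.5, 216.5])), (0.66, array([259.3, 173.3]))]
tip pointer []
side {'fx': 366.8285708300606, 'fy': 366.828
[... 1882 characters left out ...]
ay([172.7, 275.9]))]
tip pointer []
{'t': 1.95, 'q': array([-1.18988972e-01,  5.27123986e-02,  1.61288315e+00,  1.46565236e-05,
        1.47600880e+00, -1.19009723e-01]), 'dq': array([-0.00077493, -0.00098079, -0.00039366, -0.00090316, -0.00159399,
       -0.00068269]), 'effort': array([-1.77867246e-04, -3.93668568e+01, -3.70450866e+01, -4.71300439e-05,
        5.21661768e-04, -2.63516846e-06]), 'tool_pos': array([6.24988126e-01, 1.02869256e-05, 4.04705958e-01]), 'tool_rot': array([-2.73937324e-06,  1.57080621e+00,  2.76771433e-05]), 'contact_force': array([ 0.09512044, -0.0133542 ,  0.72011144]), 'wrist_torque': array([-0.03012456, -0.01346457, -0.00637238]), 'opening': 0.08527297752540845}
```

View images.

Run:
```python
import cv2
a=cv2.imread("pics/scene0.png")[110:280,140:360];cv2.imwrite("pics/s0c.png",cv2.resize(a,None,fx=3.5,fy=3.5,interpolation=3))
a=cv2.imread("pics/side0.png")[80:384,100:400];cv2.imwrite("pics/d0c.png",cv2.resize(a,None,fx=1.95,fy=1.95,interpolation=3))
```

```text
(no output)
```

View pics/s0c.png

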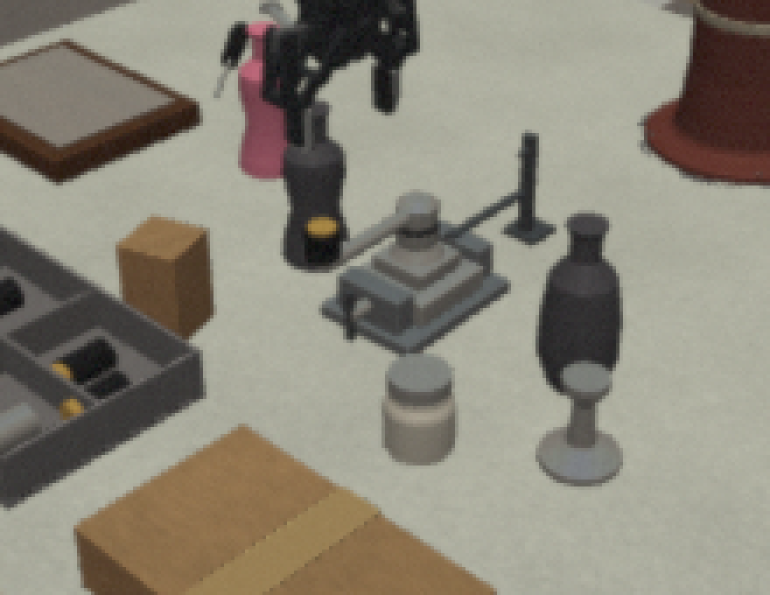

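View pics/d0c.png

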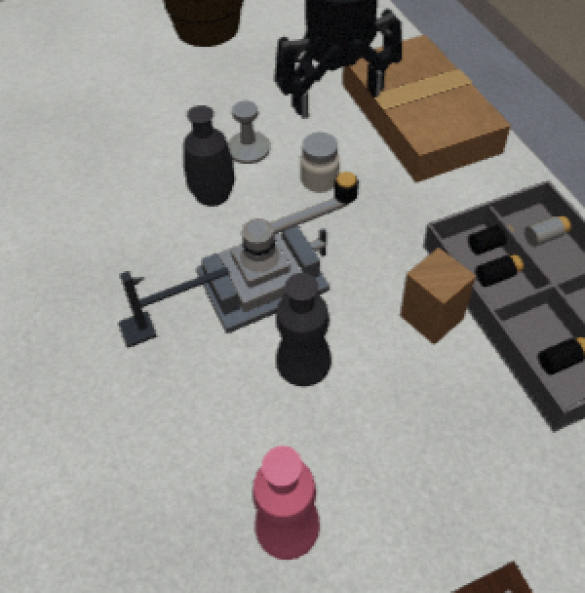

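View pics/wrist0.png

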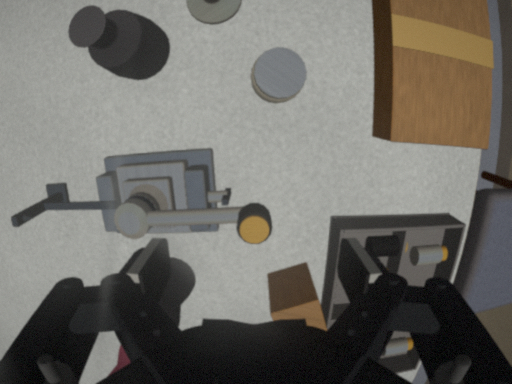

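```bash
cat > m0.py <<'E'
from h import *
from scipy.optimize import least_squares
D={}
for n in("scene","side"):
    d=np.load(f"pics/{n}0.npy");c=get_calibration(n);D[n]=(c,d,cloud(c,d),cv2.imread(f"pics/{n}0.png"))
def band(n,cx,cy,r,z0,z1):
    P=D[n][2];m=(D[n][1]>0)&(np.hypot(P[...,0]-cx,P[...,1]-cy)<r)&(P[...,2]>z0)&(P[...,2]<z1);return P[m]
def circ(P,r,g):
    f=least_squares(lambda x:np.hypot(P[:,0]-x[0],P[:,1]-x[1])-r,g,loss="soft_l1",f_scale=.002);return f.x,np.sqrt(np.mean(f.fun**2)),len(P)
for n in D:
    print(n)
    for nm,g,bs in [("hour",(.515,-.17),[(.085,.105,.031),(.132,.15,.014),(.153,.165,.019)]),("round",(.495,.145),[(.035,.065,.036),(.13,.148,.014),(.152,.165,.019)]),("jar",(.655,.105),[(.02,.05,.03)]),("pink",(.42,-.34),[(.085,.105,.031)])]:
        for z0,z1,r in bs:
            P=band(n,*g,.06,z0,z1)
            if len(P)>5: print(nm,z0,*circ(P,r,g))
    c=D[n][0]
    P=band(n,.5,-.02,.05,.09,.13); print("hub",*circ(P[P[:,2]>.1],.02,(.5,-.02)) if len(P) else 0, P[:,2].max())
    P=band(n,.34,-.04,.04,.07,.2); print("post",P.mean(0),len(P),P[:,2].max())
    P=band(n,.4,-.03,.05,.045,.065); print("strip",P.mean(0),len(P), np.polyfit(P[:,0],P[:,1],1) if len(P)>3 else'')
    P=band(n,.60,-.03,.12,.095,.118);P=P[P[:,0]>.53]
    print("tube",P.mean(0),len(P),np.polyfit(P[:,0],P[:,1],1))
    P=band(n,.62,-.03,.05,.12,.2);print("holder",P.mean(0),P.max(0),len(P))
    for (q,u,v,z) in ([("sock",257.8,174.5,.098),("tip",231.8,183,.103)] if n=="scene" else [("org",234,203.9,.098),("tip",275.8,179,.103)]): print(q,plane(c,u,v,z))
    P=band(n,.68,-.17,.06,.085,.1);print("box top",P.mean(0),P.min(0),P.max(0))
E
python3 m0.py
```

```text
scene
hour 0.085 [ 0.5023711  -0.16988564] 0.002541753539809278 87
hour 0.132 [ 0.50432947 -0.16856479] 0.00257111109684094 18
hour 0.153 [ 0.50912849 -0.17267983] 0.003995362045344015 25
round 0.035 [0.49048915 0.14650506] 0.0015046012306668655 168
round 0.13 [0.49097035 0.14659772] 0.0019254567728018168 46
round 0.152 [0.48639406 0.14646606] 0.007354118788631744 79
jar 0.02 [0.65028889 0.10783175] 0.0018660849284084717 190
pink 0.085 [ 0.40749106 -0.34042871] 0.0019101014257177755 35
hub [ 0.51346579 -0.03978542] 0.008326214731697718 121 0.11910370579180551
post [ 0.33597916 -0.03789964  0.09626447] 62 0.11806024689209293
strip [ 0.41629863 -0.03270749  0.05418055] 97 [ 0.13338709 -0.08823635]
tube [ 0.58222416 -0.02590262  0.10818198] 129 [ 0.08708756 -0.0766071 ]
holder [ 0.63066092 -0.02323453  0.13588074] [ 0.64372714 -0.01121335  0.14594965] 104
sock [ 0.51818919 -0.0226263   0.098     ]
tip [ 0.61499421 -0.03952476  0.103     ]
box top [ 0.68554246 -0.17225665  0.09354263] [ 0.64465107 -0.21640423  0.08512363] [ 0.71835532 -0.13870532  0.09870235]
side
hour 0.085 [ 0.50378874
[... 349 characters left out ...]
r 0.02 [0.65102693 0.11020322] 0.0013725190275179933 158
pink 0.085 [ 0.41039673 -0.33854159] 0.0005636473564032547 99
hub [ 0.50870009 -0.03409471] 0.008114405697184593 274 0.11951091701144512
post [ 0.33430453 -0.04484681  0.10046014] 104 0.11982931558014143
strip [ 0.41469181 -0.03592958  0.05478596] 278 [ 0.10842352 -0.08089193]
tube [ 0.57518184 -0.03482313  0.10948098] 224 [ 0.01989256 -0.04626497]
holder [ 0.62184795 -0.03333223  0.13794017] [ 0.63827077 -0.01542472  0.14685341] 153
org [ 0.50236898 -0.04488662  0.098     ]
tip [ 0.6288536  -0.01625993  0.103     ]
box top [ 0.67879727 -0.17988373  0.0954598 ] [ 0.64438121 -0.21472954  0.08519938] [ 0.71780051 -0.14058039  0.09965908]
```

Look-alikes: dark hourglass at side (256,250) / scene (230,163), on the clockwise path beside the foot. The pink one at side (245,342) is not meant. The round vase at side (208,164) is on the other side and stays. The enlarged crops confirm that the dark hourglass is the one in the way, at about (0.5035, -0.167).

Emit:
carry_out:
  increments:
    - [[0, 0, 0], [-0.76, -1, 0], 1]
    - [[0, 0, 0], [-0.76, -1, 0], 1]
    - [[0, 0, 0], [-0.76, -1, 0], 1]
    - [[0, 0, 0], [-0.76, -1, 0], 1]
    - [[0, 0, 0], [-0.76, -1, 0], 1]
    - [[0, 0, 0], [-0.76, -1, 0], 1]
    - [[0, 0, 0], [-0.76, -1, 0], 1]
    - [[0, 0, 0], [-0.76, -1, 0], 1]
  squeeze: 40

```text
t: 2.75
tool_pos: [0.4998, -0.1627, 0.405]
tool_rot: [-0.005, 1.569, 0.005]
contact_force: [0.4, -0.5, 1.2]
opening: 0.0853
```

Emit:
carry_out:
  increments:
    - [[0, 0, 0], [0.18, -0.2, 0], 1]
    - [[0, 0, 0], [0, 0, 0], 1]

```text
t: 2.95
tool_pos: [0.5023, -0.1687, 0.4053]
tool_rot: [-0.002, 1.569, 0.001]
contact_force: [0.8, -0.2, 0.2]
opening: 0.0852
```

```bash
cat >> h.py <<'E'
def fplane(c,u,v,z):
    x,y=u-c["cx"],v-c["cy"];r=np.hypot(x,y)+1e-9;t=r/c["fx"]
    a=rot(c)@np.array([np.sin(t)*x/r,np.sin(t)*y/r,np.cos(t)]);p=np.array(c["position"]);return p+a*(z-p[2])/a[2]
def fpx(c,p):
    q=rot(c).T@(np.array(p)-np.array(c["position"]));h=np.hypot(q[0],q[1]);t=np.arctan2(h,q[2]);return c["cx"]+c["fx"]*t*q[0]/h,c["cy"]+c["fy"]*t*q[1]/h
def topdown(c,img,z,x0,x1,y0,y1,s=.0005):
    # rectified map: rows = -x ... image right = -y, up = +x
    xs=np.arange(x1,x0,-s);ys=np.arange(y1,y0,-s)
    Y,X=np.meshgrid(ys,xs);W=np.stack([X,Y,np.full_like(X,z)],-1)-np.array(c["position"])
    q=W@rot(c);h=np.hypot(q[...,0],q[...,1]);t=np.arctan2(h,q[...,2])
    return cv2.remap(img,(c["cx"]+c["fx"]*t*q[...,0]/h).astype(np.float32),(c["cy"]+c["fy"]*t*q[...,1]/h).astype(np.float32),1)
E
python3 - <<'E'
from h import *
o=get_obs();c=get_calibration("wrist");i,d=get_image("wrist");np.savez("pics/w1.npz",i=i,d=d,pos=c["position"],ori=c["orientation"])
print(o["tool_pos"],c["position"],c["orientation"])
cv2.imwrite("pics/w1.png",i)
for z,n in((.115,"a"),(.056,"b")):
    cv2.imwrite(f"pics/w1{n}.png",topdown(c,i,z,.3,.7,-.2,.2,.0007))
E
```

```text
[ 0.50225576 -0.16867015  0.40532013] [ 0.50181019 -0.09791337  0.37422742] [2.86349839e+00 2.66961145e-03 4.03177712e-03]
```

View pics/w1.png

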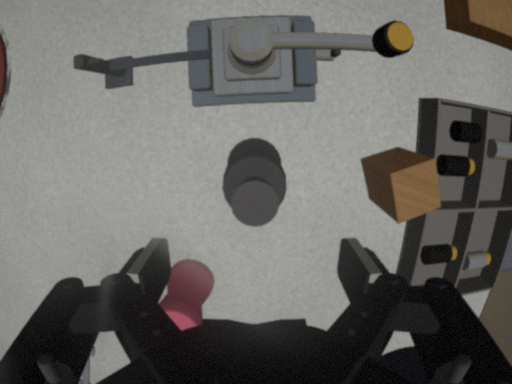

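View pics/w1a.png

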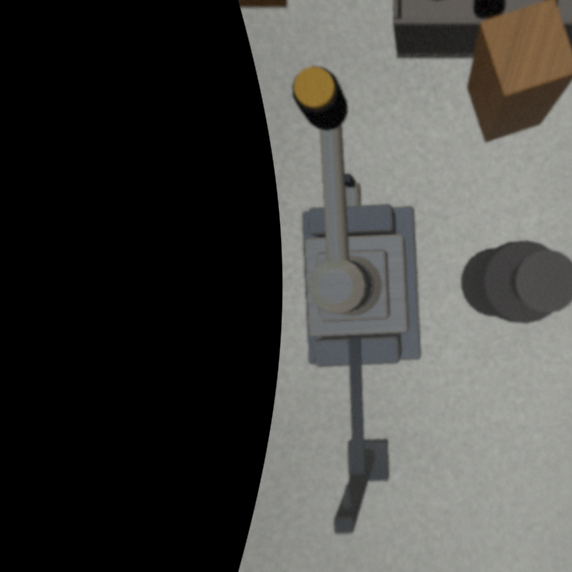

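```bash
cat > m1.py <<'E'
from h import *
f=np.load("pics/w1.npz");c=dict(get_calibration("wrist"));c["position"]=f["pos"];c["orientation"]=f["ori"]
print("lip",fplane(c,254.5,200,.162))
print("hub",fplane(c,250.5,43,.116))
print("holdertop",fplane(c,400,38.5,.143))
print("tube",[np.round(fplane(c,u,v,.111),4) for u,v in((290,41),(330,41),(365,42))])
print("strip",[np.round(fplane(c,u,v,.056),4) for u,v in((140,60),(170,57),(200,54))])
print("post top",fplane(c,80,61.5,.116), "foot",fplane(c,118,73,.0))
z=cv2.resize(f["i"][0:130,60:420],None,fx=2.2,fy=2.2,interpolation=3);cv2.imwrite("pics/w1z.png",z)
E
python3 m1.py
```

```text
lip [ 0.50310354 -0.16456909  0.162     ]
hub [ 0.49961245 -0.03915937  0.116     ]
holdertop [ 0.62418896 -0.03052705  0.143     ]
tube [array([ 0.5341, -0.0354,  0.111 ]), array([ 0.5703, -0.0329,  0.111 ]), array([ 0.604 , -0.0302,  0.111 ])]
strip [array([ 0.3773, -0.0375,  0.056 ]), array([ 0.4123, -0.0374,  0.056 ]), array([ 0.4455, -0.0363,  0.056 ])]
post top [ 0.33583195 -0.04158105  0.116     ] foot [ 0.32313936 -0.0410381   0.        ]
```

View pics/w1z.png

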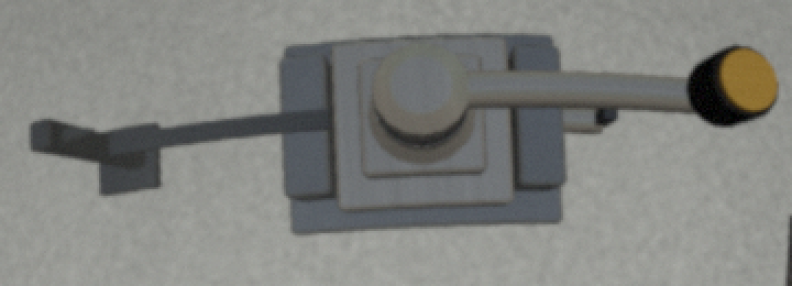

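Emit:
carry_out:
  increments:
    - [[0, 0, 0], [0.05, 0.09, -0.9], 1]
    - [[0, 0, 0], [0, 0, -0.9], 1]
    - [[0, 0, 0], [0, 0, -0.9], 1]
    - [[0, 0, 0], [0, 0, -0.8], 1]
    - [[0, 0, 0], [0, 0, -0.8], 1]
    - [[0, 0, 0], [0, 0, -0.5], 1]
    - [[0, 0, 0], [0, 0, 0], 1]

```text
t: 3.7
tool_pos: [0.5073, -0.161, 0.3072]
tool_rot: [-0.008, 1.566, 0.009]
contact_force: [-0.4, 0.3, 0.6]
opening: 0.0854
```

Emit:
carry_out:
  increments:
    - [[0, 0, 0], [-0.2, -0.3, 0], 1]
    - [[0, 0, 0], [0, 0, 0], 1]

```text
t: 3.9
tool_pos: [0.5038, -0.1668, 0.3081]
tool_rot: [-0.01, 1.565, 0.01]
contact_force: [-0.3, -0.0, -0.3]
opening: 0.0858
```

Run:
```python
from h import *
i,d=get_image("wrist");cv2.imwrite("pics/w2.png",i);print(get_obs()["tool_pos"])
i,d=get_image("side");cv2.imwrite("pics/d2.png",cv2.resize(i[150:320,180:360],None,fx=3,fy=3,interpolation=3))
```

```text
[ 0.50398122 -0.16672283  0.30844238]
```

View pics/w2.png

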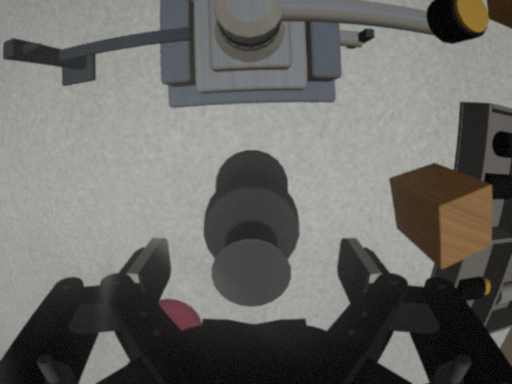

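View pics/d2.png

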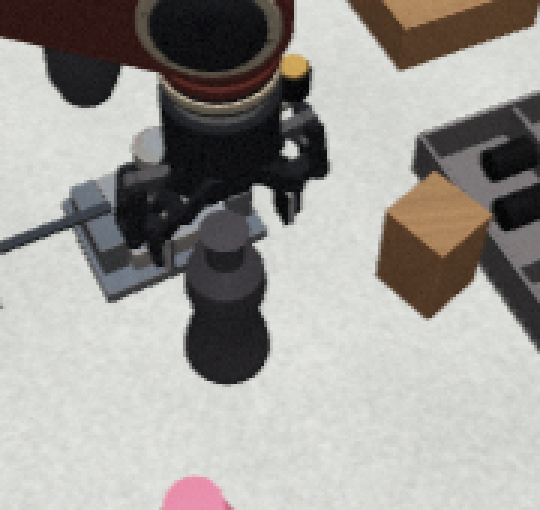

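Emit:
carry_out:
  increments:
    - [[0, 0, 0], [0, 0, 0], 0.55]
    - [[0, 0, 0], [0, 0, 0], 0.5]
    - [[0, 0, 0], [0, 0, 0], 0.3]
    - [[0, 0, 0], [0, 0, 0], 0.2]
    - [[0, 0, 0], [0, 0, 0], 0.1]
    - [[0, 0, 0], [0, 0, 0], 0.1]
  squeeze: 40

```text
t: 4.6
tool_pos: [0.5043, -0.1672, 0.3109]
tool_rot: [-0.011, 1.561, 0.008]
contact_force: [-1.1, 0.1, -0.5]
opening: 0.0336
```

Emit:
carry_out:
  increments:
    - [[0, 0, 0], [0, 0, 0], 0.1]
    - [[0, 0, 0], [0, 0, 0], 0.1]
    - [[0, 0, 0], [0, 0, 0], 0.1]

```text
t: 4.9
tool_pos: [0.5043, -0.1672, 0.3108]
tool_rot: [-0.011, 1.561, 0.008]
contact_force: [0.4, 0.1, 0.8]
opening: 0.0339
```

Run:
```python
from h import *
i,d=get_image("wrist");cv2.imwrite("pics/w3.png",i);print(get_obs()["tool_pos"],get_obs()["opening"])
```

```text
[ 0.50434355 -0.16718157  0.31085212] 0.0337067146091696
```

View pics/w3.png

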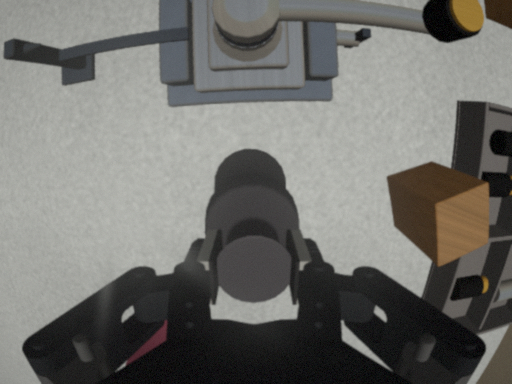

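Emit:
carry_out:
  increments:
    - [[0, 0, 0], [0, 0, 0.2], 0.1]
    - [[0, 0, 0], [0, 0, 0.3], 0.1]
    - [[0, 0, 0], [0, 0, 0.5], 0.1]
    - [[0, 0, 0], [0, 0, 0.5], 0.1]
    - [[0, 0, 0], [0, 0, 0], 0.1]
  squeeze: 50

```text
t: 5.45
tool_pos: [0.5035, -0.1667, 0.3408]
tool_rot: [-0.009, 1.565, 0.01]
contact_force: [0.6, 1.3, -3.4]
opening: 0.0331
```

Run:
```python
from h import *
i,d=get_image("wrist");cv2.imwrite("pics/w4.png",i);print(get_obs()["tool_pos"],get_obs()["opening"])
i,d=get_image("side");cv2.imwrite("pics/d4.png",cv2.resize(i[150:320,180:360],None,fx=3,fy=3,interpolation=3))
```

```text
[ 0.5033369  -0.16658612  0.33998942] 0.03344112954922118
```

View pics/w4.png

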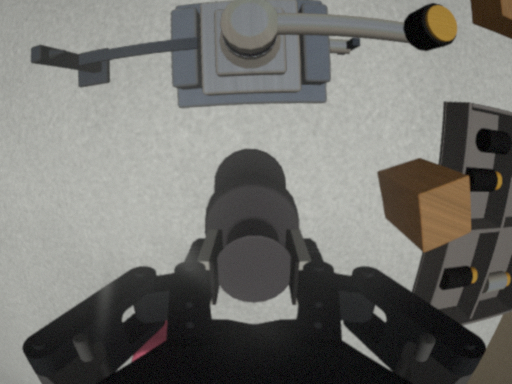

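View pics/d4.png

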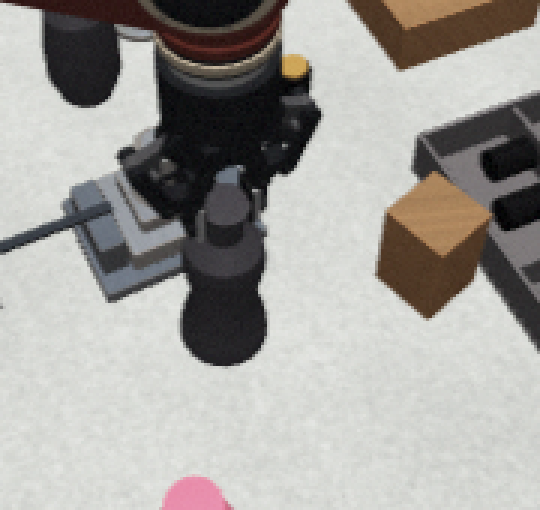

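Emit:
carry_out:
  increments:
    - [[0, 0, 0], [0.1, -0.4, 0.1], 0.1]
    - [[0, 0, 0], [0.3, -0.8, 0], 0.1]
    - [[0, 0, 0], [0.4, -1, 0], 0.1]
    - [[0, 0, 0], [0.4, -1, 0], 0.1]
    - [[0, 0, 0], [0.4, -1, 0], 0.1]
    - [[0, 0, 0], [0.4, -1, 0], 0.1]
    - [[0, 0, 0], [0.3, -1, 0], 0.1]
    - [[0, 0, 0], [0.2, -0.7, 0], 0.1]

```text
t: 6.35
tool_pos: [0.5553, -0.3161, 0.3375]
tool_rot: [-0.008, 1.57, 0.01]
contact_force: [-0.3, 0.1, -2.9]
opening: 0.0332
```

Emit:
carry_out:
  increments:
    - [[0, 0, 0], [0.1, -0.6, 0], 0.1]
    - [[0, 0, 0], [0, -0.4, 0], 0.1]
    - [[0, 0, 0], [0, 0, 0], 0.1]
    - [[0, 0, 0], [0, 0, 0], 0.1]

```text
t: 6.75
tool_pos: [0.5572, -0.3406, 0.3359]
tool_rot: [-0.005, 1.572, 0.009]
contact_force: [-0.5, 0.8, -3.0]
opening: 0.0332
```

Emit:
carry_out:
  increments:
    - [[0, 0, 0], [0, 0, -0.4], 0.1]
    - [[0, 0, 0], [0, 0, -0.3], 0.1]
    - [[0, 0, 0], [0, 0, -0.2], 0.1]
    - [[0, 0, 0], [0, 0, -0.15], 0.1]
    - [[0, 0, 0], [0, 0, -0.1], 0.1]
    - [[0, 0, 0], [0, 0, 0], 0.1]

```text
t: 7.35
tool_pos: [0.5572, -0.338, 0.3114]
tool_rot: [-0.007, 1.572, 0.012]
contact_force: [-0.9, 0.1, -2.9]
opening: 0.0333
```

Emit:
carry_out:
  increments:
    - [[0, 0, 0], [0, 0, -0.06], 0.1]
    - [[0, 0, 0], [0, 0, -0.05], 0.1]
    - [[0, 0, 0], [0, 0, 0], 0.1]

```text
t: 7.65
tool_pos: [0.5576, -0.3384, 0.3114]
tool_rot: [-0.009, 1.57, 0.01]
contact_force: [-0.4, -0.7, -4.7]
opening: 0.033
```

Emit:
carry_out:
  increments:
    - [[0, 0, 0], [0, 0, -0.12], 0.1]
    - [[0, 0, 0], [0, 0, -0.12], 0.1]
    - [[0, 0, 0], [0, 0, 0], 0.1]

```text
t: 7.95
tool_pos: [0.5584, -0.3395, 0.3118]
tool_rot: [-0.013, 1.566, 0.006]
contact_force: [0.4, -0.2, -4.4]
opening: 0.0332
```

Run:
```python
from h import *
i,d=get_image("side");cv2.imwrite("pics/d5.png",cv2.resize(i[190:380,200:400],None,fx=3,fy=3,interpolation=3))
c=get_calibration("side");P=cloud(c,d)
m=(d>0)&(np.hypot(P[...,0]-.557,P[...,1]+.339)<.05)&(P[...,2]<.1);print(np.percentile(P[m][:,2],[1,5,50]))
for s in range(4):
    o=get_obs();print(o["contact_force"],o["tool_pos"])
    get_image("side")
```

```text
[-0.00122893 -0.0004415   0.00494793]
[ 1.0629306  -0.67291693 -2.85395226] [ 0.55844463 -0.33951764  0.31157672]
[-1.52428294 -0.55270143  1.81077189] [ 0.55835886 -0.33943206  0.31116549]
[-0.21313575  0.48463518 -0.55335177] [ 0.55837337 -0.33946264  0.31120527]
[ 0.51606133 -0.66197019 -0.07193972] [ 0.55839416 -0.33945202  0.31119892]
```

View pics/d5.png

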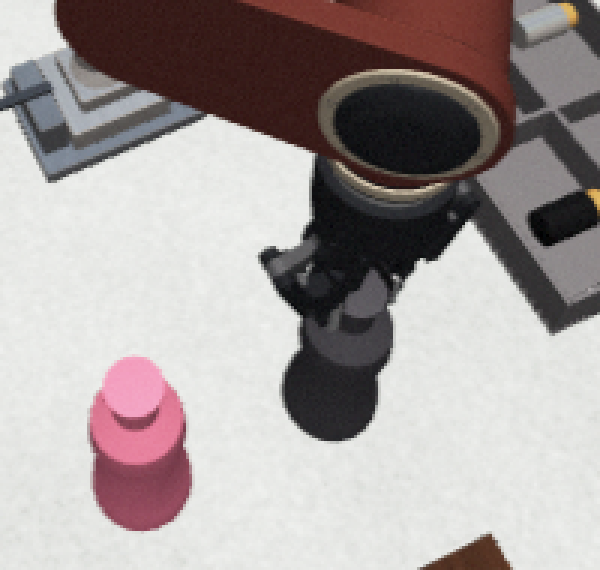

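Emit:
carry_out:
  increments:
    - [[0, 0, 0], [0, 0, 0], 0.42]
    - [[0, 0, 0], [0, 0, 0], 0.5]
    - [[0, 0, 0], [0, 0, 0], 0.65]
    - [[0, 0, 0], [0, 0, 0], 0.8]
    - [[0, 0, 0], [0, 0, 0], 0.8]

```text
t: 8.7
tool_pos: [0.5586, -0.3394, 0.3112]
tool_rot: [-0.013, 1.566, 0.007]
contact_force: [0.7, -0.7, -0.6]
opening: 0.0684
```

Emit:
carry_out:
  increments:
    - [[0, 0, 0], [0, 0, 0.4], 0.8]
    - [[0, 0, 0], [0, 0, 0.8], 0.8]
    - [[0, 0, 0], [0, 0, 1], 0.8]
    - [[0, 0, 0], [0, 0, 1], 0.8]
    - [[0, 0, 0], [0, 0, 0.8], 0.8]

```text
t: 9.2
tool_pos: [0.5579, -0.3387, 0.3951]
tool_rot: [-0.011, 1.568, 0.009]
contact_force: [0.7, -0.0, 0.1]
opening: 0.0682
```

Run:
```python
from h import *
i,d=get_image("side");cv2.imwrite("pics/d6.png",cv2.resize(i[130:384,200:460],None,fx=2.3,fy=2.3,interpolation=3))
np.save("pics/side6.npy",d)
print(get_obs()["tool_pos"],get_obs()["q"])
```

```text
[ 0.55848116 -0.33908544  0.39895173] [-6.59534644e-01  1.19829950e-01  1.55127464e+00  3.53432800e-04
  1.46195579e+00 -6.71997881e-01]
```

View pics/d6.png

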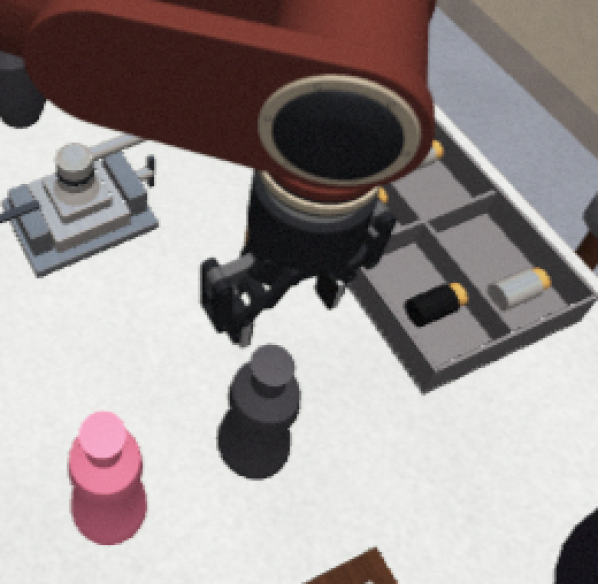

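Emit:
carry_out:
  increments:
    - [[0, 0, 1], [0.1, 0.9, 0], 0.8]
    - [[0, 0, 1], [0.1, 1, 0], 0.8]
    - [[0, 0, 1], [0.1, 1, 0], 0.8]
    - [[0, 0, 1], [0.1, 1, 0], 0.8]
    - [[0, 0, 1], [0.1, 1, 0], 0.8]
    - [[0, 0, 1], [0.1, 1, 0], 0.8]
    - [[0, 0, 1], [0.1, 1, 0], 0.8]
    - [[0, 0, 1], [0.1, 1, 0], 0.8]

```text
t: 10.05
tool_pos: [0.5743, -0.1782, 0.4063]
tool_rot: [-0.66, 1.452, 0.649]
contact_force: [0.3, -0.3, -0.1]
opening: 0.068
```

Emit:
carry_out:
  increments:
    - [[0, 0, 1], [0.05, 1, 0], 0.7]
    - [[0, 0, 1], [0.05, 1, 0], 0.7]
    - [[0, 0, 1], [0.05, 1, 0], 0.7]
    - [[0, 0, 1], [0.05, 1, 0], 0.7]
    - [[0, 0, 1], [0.05, 1, 0], 0.7]
    - [[0, 0, 1], [0.05, 0.8, 0], 0.7]
    - [[0, 0, 1], [0.05, 0.5, 0], 0.7]
    - [[0, 0, 0], [0, 0, 0], 0.7]

```text
t: 10.85
tool_pos: [0.5809, -0.0444, 0.4099]
tool_rot: [-1.209, 1.185, 1.205]
contact_force: [0.6, -0.2, 0.4]
opening: 0.06
```

```bash
cat > yaw.py <<'E'
from h import *
o=get_obs();M=R.from_rotvec(o["tool_rot"]).as_matrix();z=M[:,2]
print("pos",np.round(o["tool_pos"],4),"xaxis",np.round(M[:,0],3),"jaw yaw",round(np.arctan2(z[1],z[0]),3),"q",np.round(o["q"],2),"F",np.round(o["contact_force"],1),"op",round(o["opening"],4),"t",o["t"])
E
python3 yaw.py
```

```text
pos [ 0.5809 -0.0444  0.4099] xaxis [ 0.018  0.014 -1.   ] jaw yaw 1.573 q [-0.21 -0.05  1.71  0.02  1.47 -1.78] F [ 0.6 -0.2  0.4] op 0.06 t 10.85
```

Emit:
carry_out:
  increments:
    - [[-0.14, 0.18, 0.7], [0.2, 0.65, 0], 0.6]
    - [[0, 0, 0], [0, 0, 0], 0.6]
    - [[0, 0, 0], [0, 0, 0], 0.6]

```text
t: 11.15
tool_pos: [0.5849, -0.0322, 0.4107]
tool_rot: [-1.259, 1.178, 1.258]
contact_force: [-0.6, 0.6, -0.1]
opening: 0.0512
```

```bash
python3 yaw.py
cat > snap.py <<'E'
from h import *
import sys
n=sys.argv[1]
c=get_calibration("wrist");i,d=get_image("wrist");np.savez(f"pics/{n}.npz",i=i,d=d,pos=c["position"],ori=c["orientation"])
cv2.imwrite(f"pics/{n}.png",i)
for z,s in((.112,"a"),(.056,"b")):
    cv2.imwrite(f"pics/{n}{s}.png",topdown(c,i,z,.3,.7,-.2,.15,.0006))
E
python3 snap.py w7
```

```text
pos [ 0.5849 -0.0322  0.4107] xaxis [-0.    -0.001 -1.   ] jaw yaw 1.638 q [-0.18 -0.04  1.7  -0.    1.49 -1.82] F [-0.6  0.6 -0.1] op 0.0512 t 11.15
```

View pics/w7a.png

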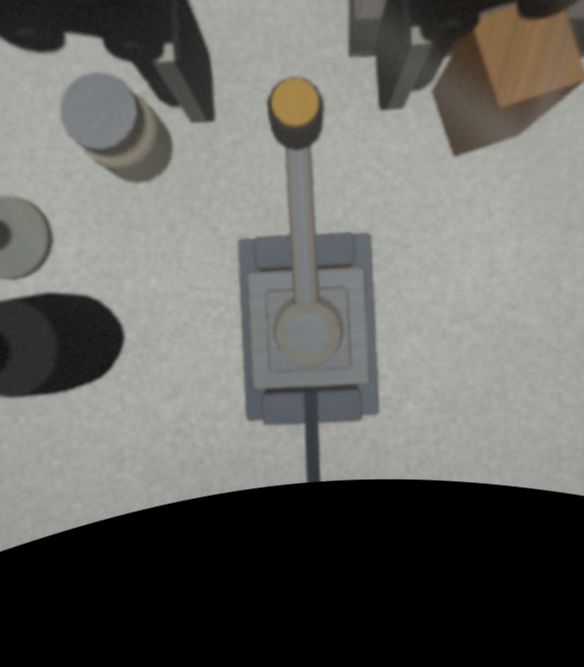

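View pics/w7b.png

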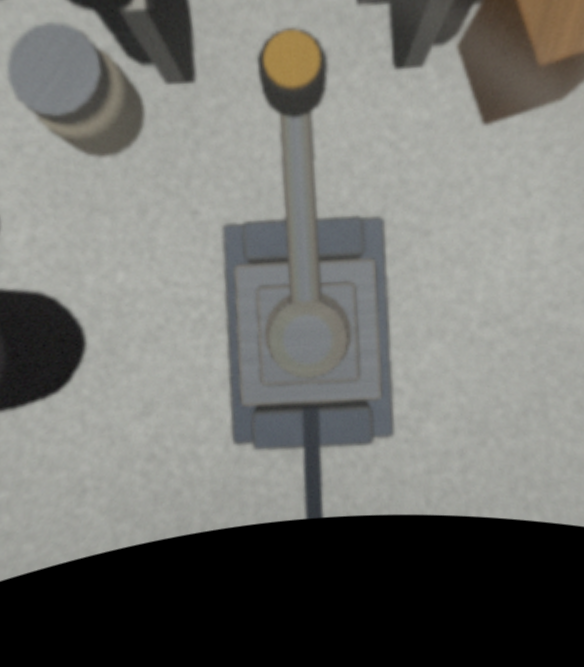

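Emit:
carry_out:
  increments:
    - [[0, 0, 0], [0, 0, -0.9], 0.5]
    - [[0, 0, 0], [0, 0, -0.9], 0.5]
    - [[0, 0, 0], [0, 0, -0.9], 0.5]
    - [[0, 0, 0], [0, 0, -0.9], 0.5]
    - [[0, 0, 0], [0, 0, -0.9], 0.5]
    - [[0, 0, 0], [0, 0, 0], 0.5]
    - [[0, 0, 0], [0, 0, 0], 0.5]
  squeeze: 20

```text
t: 11.9
tool_pos: [0.5842, -0.0378, 0.3201]
tool_rot: [-1.25, 1.183, 1.241]
contact_force: [-0.7, -0.6, 0.2]
opening: 0.0427
```

```bash
python3 yaw.py
```

```text
pos [ 0.5842 -0.0378  0.3201] xaxis [ 0.005 -0.003 -1.   ] jaw yaw 1.621 q [-0.19  0.02  1.79 -0.    1.33 -1.81] F [-0.7 -0.6  0.2] op 0.0427 t 11.9
```

Correct the 6 mm drift, then go down.

Emit:
carry_out:
  increments:
    - [[0, 0, 0], [0.05, 0.33, 0], 0.5]
    - [[0, 0, 0], [0, 0.08, -0.6], 0.5]
    - [[0, 0, 0], [0, 0.08, -0.7], 0.5]
    - [[0, 0, 0], [0, 0.08, -0.7], 0.5]
    - [[0, 0, 0], [0, 0.08, -0.7], 0.5]
    - [[0, 0, 0], [0, 0.05, -0.5], 0.5]
    - [[0, 0, 0], [0, 0, 0], 0.5]

```text
t: 12.6
tool_pos: [0.5854, -0.0228, 0.2531]
tool_rot: [-1.252, 1.182, 1.237]
contact_force: [-0.6, -0.8, -0.4]
opening: 0.0429
```

```bash
python3 yaw.py; python3 snap.py w8
```

```text
pos [ 0.5854 -0.0228  0.2531] xaxis [ 0.008 -0.003 -1.   ] jaw yaw 1.62 q [-0.17  0.1   1.83 -0.    1.2  -1.78] F [-0.6 -0.8 -0.4] op 0.0429 t 12.6
```

View pics/w8.png

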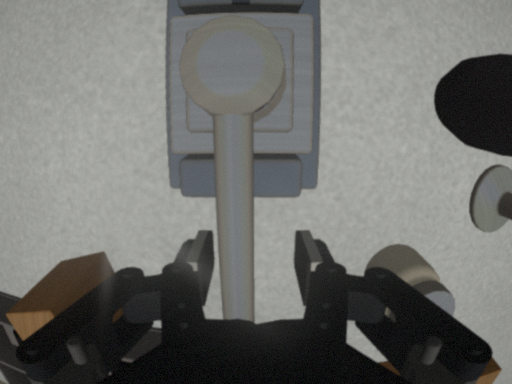

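Emit:
carry_out:
  increments:
    - [[0, 0, 0], [0, -0.4, 0], 0.45]
    - [[0, 0, 0], [0, 0, 0], 0.35]
    - [[0, 0, 0], [0, 0, 0], 0.3]
    - [[0, 0, 0], [0, 0, 0], 0.28]
    - [[0, 0, 0], [0, 0, 0], 0.28]

```text
t: 13.15
tool_pos: [0.5867, -0.0323, 0.2563]
tool_rot: [-1.254, 1.179, 1.232]
contact_force: [0.3, -0.2, 0.7]
opening: 0.0244
```

```bash
python3 yaw.py; python3 snap.py w9
```

```text
pos [ 0.5867 -0.0323  0.2563] xaxis [ 0.014 -0.004 -1.   ] jaw yaw 1.619 q [-0.18  0.1   1.82 -0.    1.2  -1.8 ] F [ 0.3 -0.2  0.7] op 0.0244 t 13.15
```

View pics/w9.png

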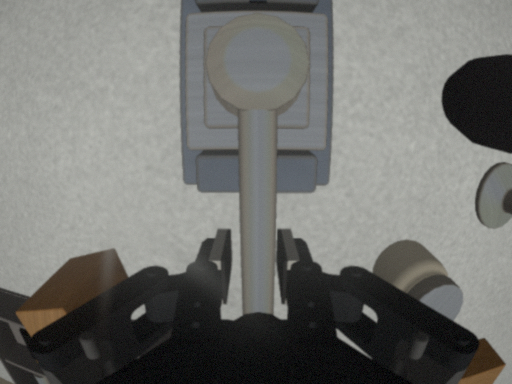

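```bash
cat > plan.py <<'E'
from h import *
import sys
# args: step(rad, cw) n ztarget
st,n,z=float(sys.argv[1]),int(sys.argv[2]),float(sys.argv[3])
A=np.array([.5008,-.036]);r=.085
o=get_obs();M=R.from_rotvec(o["tool_rot"]).as_matrix();p=o["tool_pos"]
psi=np.arctan2(M[1,2],M[0,2]);th=np.arctan2(p[1]-A[1],p[0]-A[0]);rr=np.hypot(*(p[:2]-A))
yerr=(th-(psi-np.pi/2)+np.pi)%(2*np.pi)-np.pi
print("theta",round(th,3),"yaw-90",round(psi-np.pi/2,3),"r",round(rr,4),"z",round(p[2],4),"xax",np.round(M[:2,0],3),"F",np.round(o["contact_force"],1),"q6",round(o["q"][5],2),"op",round(o["opening"],4),"t",o["t"])
# tilt: want M[:,0]=(0,0,-1); w=(-? )
w=np.cross(M[:,0],[0,0,-1])
prev=p.copy()
rows=[]
for k in range(1,n+1):
    t=th-st*k;R_=rr+(r-rr)*k/n
    q=np.array([*(A+R_*np.array([np.cos(t),np.sin(t)])),p[2]+(z-p[2])*k/n])
    s=(q-prev)/.02;prev=q
    rows.append([[*np.round(w/n/.1,2),round((-st+yerr/n)/.1,2)],[*np.round(s,2)]])
for x in rows: print([[float(round(a,2)) for a in (x[0][0],x[0][1],x[0][3])],[float(a) for a in x[1]]])
E
python3 plan.py .08 8 .254
```

```text
theta 0.043 yaw-90 0.048 r 0.0861 z 0.2564 xax [ 0.014 -0.004] F [-0.2  0.8 -0. ] q6 -1.8 op 0.0241 t 13.2
[[0.01, 0.02, -0.81], [-0.01, -0.34, -0.01]]
[[0.01, 0.02, -0.81], [-0.03, -0.34, -0.01]]
[[0.01, 0.02, -0.81], [-0.06, -0.34, -0.01]]
[[0.01, 0.02, -0.81], [-0.09, -0.33, -0.01]]
[[0.01, 0.02, -0.81], [-0.11, -0.32, -0.01]]
[[0.01, 0.02, -0.81], [-0.14, -0.31, -0.01]]
[[0.01, 0.02, -0.81], [-0.16, -0.3, -0.01]]
[[0.01, 0.02, -0.81], [-0.19, -0.29, -0.01]]
```

Emit:
carry_out:
  increments:
    - [[0, 0, -0.8], [-0.01, -0.35, 0], 0.28]
    - [[0, 0.04, -0.8], [-0.03, -0.35, 0], 0.28]
    - [[0, 0.04, -0.8], [-0.06, -0.34, 0], 0.28]
    - [[0, 0.04, -0.8], [-0.09, -0.33, 0], 0.28]
    - [[0, 0, -0.8], [-0.11, -0.32, 0], 0.28]

```text
t: 13.7
tool_pos: [0.5819, -0.0635, 0.2572]
tool_rot: [-0.938, 1.354, 0.932]
contact_force: [1.9, 2.1, -2.5]
opening: 0.0237
```

```bash
python3 plan.py .08 8 .254
```

```text
theta -0.327 yaw-90 -0.365 r 0.0856 z 0.2572 xax [0.007 0.001] F [ 1.9  2.1 -2.5] q6 -1.44 op 0.0237 t 13.7
[[-0.0, 0.01, -0.75], [-0.13, -0.32, -0.02]]
[[-0.0, 0.01, -0.75], [-0.15, -0.31, -0.02]]
[[-0.0, 0.01, -0.75], [-0.18, -0.29, -0.02]]
[[-0.0, 0.01, -0.75], [-0.2, -0.28, -0.02]]
[[-0.0, 0.01, -0.75], [-0.22, -0.26, -0.02]]
[[-0.0, 0.01, -0.75], [-0.24, -0.24, -0.02]]
[[-0.0, 0.01, -0.75], [-0.26, -0.22, -0.02]]
[[-0.0, 0.01, -0.75], [-0.27, -0.2, -0.02]]
```

Emit:
carry_out:
  increments:
    - [[0, 0, -0.75], [-0.13, -0.33, -0.03], 0.28]
    - [[0, 0, -0.75], [-0.15, -0.32, -0.03], 0.28]
    - [[0, 0, -0.75], [-0.18, -0.3, -0.03], 0.28]
    - [[0, 0, -0.75], [-0.2, -0.29, -0.03], 0.28]
    - [[0, 0, -0.75], [-0.22, -0.27, -0.03], 0.28]
    - [[0, 0, -0.75], [-0.24, -0.25, -0.03], 0.28]
    - [[0, 0, -0.75], [-0.26, -0.22, -0.03], 0.28]

```text
t: 14.4
tool_pos: [0.5559, -0.1006, 0.255]
tool_rot: [-0.517, 1.487, 0.512]
contact_force: [1.9, 1.9, 0.5]
opening: 0.0239
```

```bash
python3 plan.py .08 8 .253; python3 snap.py w10
```

```text
theta -0.865 yaw-90 -0.912 r 0.0849 z 0.255 xax [0.021 0.004] F [1.9 1.9 0.5] q6 -0.98 op 0.0239 t 14.4
[[-0.01, 0.03, -0.74], [-0.27, -0.21, -0.01]]
[[-0.01, 0.03, -0.74], [-0.28, -0.19, -0.01]]
[[-0.01, 0.03, -0.74], [-0.3, -0.17, -0.01]]
[[-0.01, 0.03, -0.74], [-0.31, -0.14, -0.01]]
[[-0.01, 0.03, -0.74], [-0.32, -0.12, -0.01]]
[[-0.01, 0.03, -0.74], [-0.33, -0.09, -0.01]]
[[-0.01, 0.03, -0.74], [-0.33, -0.06, -0.01]]
[[-0.01, 0.03, -0.74], [-0.34, -0.04, -0.01]]
```

View pics/w10.png

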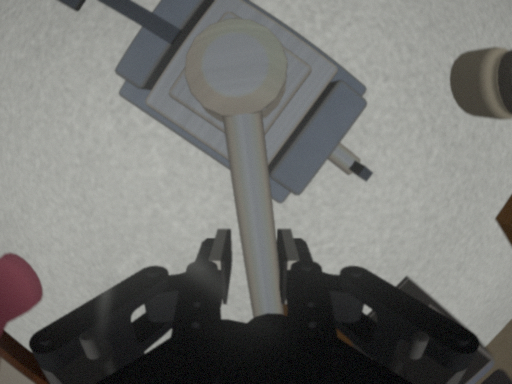

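Emit:
carry_out:
  increments:
    - [[0, 0.1, -0.7], [-0.27, -0.22, -0.02], 0.28]
    - [[0, 0.1, -0.7], [-0.28, -0.2, -0.02], 0.28]
    - [[0, 0.05, -0.7], [-0.3, -0.18, -0.02], 0.28]
    - [[0, 0, -0.7], [-0.32, -0.15, -0.02], 0.28]
    - [[0, 0, -0.7], [-0.33, -0.12, -0.02], 0.28]
    - [[0, 0, -0.7], [-0.34, -0.09, -0.02], 0.28]
    - [[0, 0, -0.7], [-0.34, -0.06, -0.02], 0.28]
    - [[0, 0, -0.7], [-0.35, -0.04, -0.02], 0.28]

```text
t: 15.25
tool_pos: [0.5083, -0.122, 0.2552]
tool_rot: [-0.071, 1.553, 0.064]
contact_force: [3.5, 0.5, -2.6]
opening: 0.0238
```

```bash
python3 plan.py .08 8 .252
```

```text
theta -1.484 yaw-90 -1.485 r 0.0863 z 0.2552 xax [ 0.017 -0.004] F [ 3.5  0.5 -2.6] q6 -0.47 op 0.0238 t 15.25
[[0.01, 0.02, -0.8], [-0.34, -0.01, -0.02]]
[[0.01, 0.02, -0.8], [-0.34, 0.02, -0.02]]
[[0.01, 0.02, -0.8], [-0.34, 0.05, -0.02]]
[[0.01, 0.02, -0.8], [-0.33, 0.07, -0.02]]
[[0.01, 0.02, -0.8], [-0.33, 0.1, -0.02]]
[[0.01, 0.02, -0.8], [-0.32, 0.13, -0.02]]
[[0.01, 0.02, -0.8], [-0.31, 0.15, -0.02]]
[[0.01, 0.02, -0.8], [-0.29, 0.17, -0.02]]
```

Emit:
carry_out:
  increments:
    - [[0, 0.05, -0.75], [-0.35, -0.01, -0.03], 0.28]
    - [[0, 0.05, -0.75], [-0.35, 0.02, -0.03], 0.28]
    - [[0, 0.05, -0.75], [-0.35, 0.05, -0.03], 0.28]
    - [[0, 0.05, -0.75], [-0.34, 0.07, -0.03], 0.28]
    - [[0, 0, -0.75], [-0.34, 0.1, -0.03], 0.28]
    - [[0, 0, -0.75], [-0.33, 0.13, -0.03], 0.28]
    - [[0, 0, -0.75], [-0.32, 0.15, -0.03], 0.28]
    - [[0, 0, -0.75], [-0.3, 0.17, -0.03], 0.28]

```text
t: 16.05
tool_pos: [0.4569, -0.1096, 0.254]
tool_rot: [0.399, 1.515, -0.425]
contact_force: [2.8, -1.2, -3.0]
opening: 0.0238
```

```bash
python3 plan.py .08 8 .251; python3 snap.py w11
```

```text
theta -2.109 yaw-90 -2.098 r 0.0857 z 0.254 xax [ 0.011 -0.02 ] F [ 2.8 -1.2 -3. ] q6 0.14 op 0.0238 t 16.05
[[0.02, 0.01, -0.81], [-0.28, 0.19, -0.02]]
[[0.02, 0.01, -0.81], [-0.27, 0.21, -0.02]]
[[0.02, 0.01, -0.81], [-0.25, 0.23, -0.02]]
[[0.02, 0.01, -0.81], [-0.23, 0.25, -0.02]]
[[0.02, 0.01, -0.81], [-0.21, 0.27, -0.02]]
[[0.02, 0.01, -0.81], [-0.19, 0.28, -0.02]]
[[0.02, 0.01, -0.81], [-0.16, 0.3, -0.02]]
[[0.02, 0.01, -0.81], [-0.14, 0.31, -0.02]]
```

View pics/w11.png

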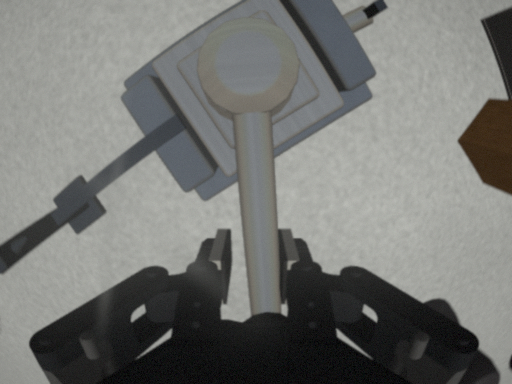

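Emit:
carry_out:
  increments:
    - [[0.05, 0.05, -0.8], [-0.29, 0.19, -0.02], 0.28]
    - [[0.05, 0.05, -0.8], [-0.28, 0.21, -0.02], 0.28]
    - [[0.05, 0, -0.8], [-0.26, 0.23, -0.02], 0.28]
    - [[0.05, 0, -0.8], [-0.24, 0.25, -0.02], 0.28]
    - [[0, 0, -0.75], [-0.22, 0.27, -0.02], 0.28]
    - [[0, 0, -0.75], [-0.2, 0.29, -0.02], 0.28]
    - [[0, 0, -0.7], [-0.16, 0.3, -0.02], 0.28]

```text
t: 16.8
tool_pos: [0.4258, -0.0783, 0.2545]
tool_rot: [0.818, 1.386, -0.846]
contact_force: [1.9, -5.1, -3.4]
opening: 0.024
```

```bash
python3 plan.py .05 8 .251; python3 snap.py w12
```

```text
theta -2.628 yaw-90 -2.643 r 0.0861 z 0.2545 xax [ 0.007 -0.024] F [ 1.9 -5.1 -3.4] q6 0.73 op 0.024 t 16.8
[[0.03, 0.01, -0.48], [-0.09, 0.19, -0.02]]
[[0.03, 0.01, -0.48], [-0.09, 0.2, -0.02]]
[[0.03, 0.01, -0.48], [-0.07, 0.2, -0.02]]
[[0.03, 0.01, -0.48], [-0.06, 0.2, -0.02]]
[[0.03, 0.01, -0.48], [-0.05, 0.21, -0.02]]
[[0.03, 0.01, -0.48], [-0.04, 0.21, -0.02]]
[[0.03, 0.01, -0.48], [-0.03, 0.21, -0.02]]
[[0.03, 0.01, -0.48], [-0.02, 0.21, -0.02]]
```

View pics/w12.png

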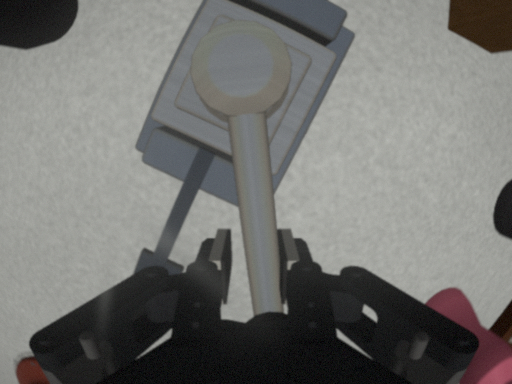

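```bash
cat > meas.py <<'E'
from h import *
import sys
n=sys.argv[1]; A=np.array([.5008,-.036])
f=np.load(f"pics/{n}.npz");c=dict(get_calibration("wrist"));c["position"]=f["pos"];c["orientation"]=f["ori"]
pts=eval(sys.argv[2])
for nm,z,l in pts:
    W=np.array([fplane(c,u,v,z)[:2] for u,v in l]); 
    print(nm,np.round(W,4).tolist(),"line angle",np.round(np.arctan2(*(W[-1]-W[0])[::-1]),4),"about A",np.round([np.arctan2(*(w-A)[::-1]) for w in W],4))
E
python3 meas.py w12 '[("hub",.113,[(242,69)]),("tube",.106,[(248.5,140),(254,180),(260,240)]),("strip",.056,[(204,160),(184,203),(165,245)])]'
python3 - <<'E'
import cv2
a=cv2.imread("pics/w12.png")[10:290,120:320];cv2.imwrite("pics/w12z.png",cv2.resize(a,None,fx=2.1,fy=2.1,interpolation=3))
E
```

```text
hub [[0.4988, -0.0362]] line angle 0.0 about A [-3.0493]
tube [[0.4761, -0.0513], [0.4628, -0.061], [0.4405, -0.0761]] line angle -2.5317 about A [-2.5882 -2.5599 -2.5544]
strip [[0.4495, -0.0371], [0.4204, -0.0377], [0.3884, -0.0382]] line angle -3.1235 about A [-3.1209 -3.1201 -3.1223]
```

View pics/w12z.png

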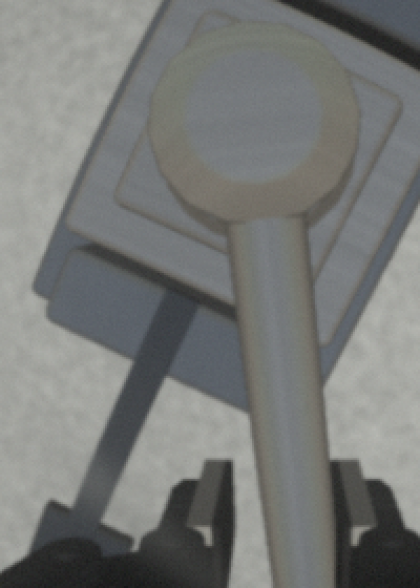

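Emit:
carry_out:
  increments:
    - [[0.1, 0.05, -0.48], [-0.09, 0.21, -0.02], 0.28]
    - [[0.1, 0.05, -0.48], [-0.09, 0.22, -0.02], 0.28]
    - [[0.05, 0, -0.48], [-0.07, 0.22, -0.02], 0.28]
    - [[0, 0, -0.48], [-0.06, 0.22, -0.02], 0.28]
    - [[0, 0, -0.48], [-0.05, 0.22, -0.02], 0.28]
    - [[0, 0, -0.48], [-0.04, 0.22, -0.02], 0.28]
    - [[0, 0, -0.4], [-0.03, 0.2, -0.02], 0.28]
    - [[0, 0, 0], [0, 0, 0], 0.28]

```text
t: 17.65
tool_pos: [0.4178, -0.0534, 0.2536]
tool_rot: [1.049, 1.281, -1.093]
contact_force: [-1.2, -1.5, -1.5]
opening: 0.0237
```

```bash
python3 plan.py .03 4 .251; python3 snap.py w13;python3 - <<'E'
import cv2
a=cv2.imread("pics/w13.png")[10:290,140:340];cv2.imwrite("pics/w13z.png",cv2.resize(a,None,fx=2.1,fy=2.1,interpolation=3))
E
```

```text
theta -2.935 yaw-90 -2.957 r 0.0848 z 0.2536 xax [-0.009 -0.026] F [-1.2 -1.5 -1.5] q6 1.1 op 0.0237 t 17.65
[[0.07, -0.02, -0.24], [-0.03, 0.12, -0.03]]
[[0.07, -0.02, -0.24], [-0.02, 0.13, -0.03]]
[[0.07, -0.02, -0.24], [-0.02, 0.13, -0.03]]
[[0.07, -0.02, -0.24], [-0.02, 0.13, -0.03]]
```

View pics/w13z.png

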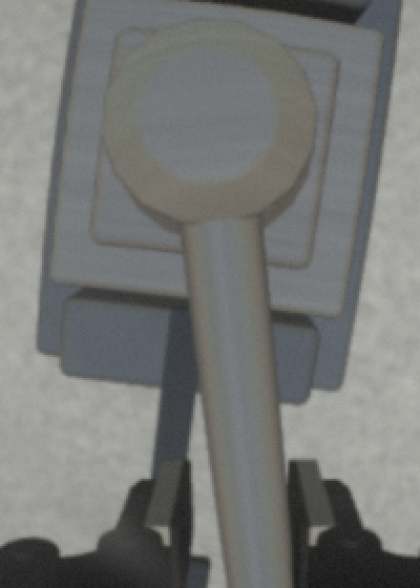

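```bash
python3 meas.py w13 '[("hub",.111,[(140+209/2.1,10+118/2.1)]),("tube",.105,[(140+x/2.1,10+y/2.1) for x,y in ((227,230),(243,400),(259,550))]),("stripL",.056,[(140+x/2.1,10+y/2.1) for x,y in ((167,320),(161,390),(154,455))]),("stripR",.056,[(140+x/2.1,10+y/2.1) for x,y in ((196,390),(189,450))])]'
```

```text
hub [[0.4995, -0.0351]] line angle 0.0 about A [2.5229]
tube [[0.4802, -0.0419], [0.4483, -0.0509], [0.415, -0.0608]] line angle -2.8597 about A [-2.8623 -2.8646 -2.8603]
stripL [[0.4513, -0.031], [0.4315, -0.0324], [0.4116, -0.0332]] line angle -3.0858 about A [3.0403 3.0893 3.1101]
stripR [[0.4332, -0.042], [0.415, -0.0429]] line angle -3.09 about A [-3.0531 -3.0609]
```

Emit:
carry_out:
  increments:
    - [[0.1, 0, -0.24], [-0.03, 0.13, -0.03], 0.28]
    - [[0.1, 0, -0.24], [-0.02, 0.14, -0.03], 0.28]
    - [[0.05, 0, -0.26], [-0.02, 0.14, -0.02], 0.28]
    - [[0, 0, -0.26], [-0.01, 0.14, -0.02], 0.28]
    - [[0, 0, -0.26], [0, 0.14, -0.02], 0.28]
    - [[0, 0, -0.26], [0, 0.14, -0.02], 0.28]
    - [[0, 0, 0], [0, 0, 0], 0.28]

```text
t: 18.4
tool_pos: [0.4165, -0.0412, 0.253]
tool_rot: [1.16, 1.227, -1.202]
contact_force: [-0.4, -2.7, -0.4]
opening: 0.0238
```

```bash
python3 plan.py .03 4 .251; python3 snap.py w14;python3 - <<'E'
import cv2
a=cv2.imread("pics/w14.png")[10:290,140:340];cv2.imwrite("pics/w14z.png",cv2.resize(a,None,fx=2.1,fy=2.1,interpolation=3))
E
```

```text
theta -3.08 yaw-90 -3.103 r 0.0844 z 0.253 xax [-0.017 -0.018] F [-0.4 -2.7 -0.4] q6 1.27 op 0.0238 t 18.4
[[0.04, -0.04, -0.24], [-0.01, 0.13, -0.02]]
[[0.04, -0.04, -0.24], [-0.01, 0.13, -0.02]]
[[0.04, -0.04, -0.24], [-0.01, 0.13, -0.02]]
[[0.04, -0.04, -0.24], [-0.0, 0.13, -0.02]]
```

View pics/w14z.png

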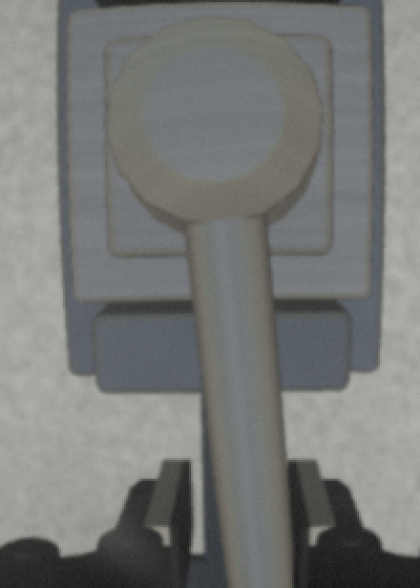

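```bash
python3 meas.py w14 '[("hub",.111,[(140+214/2.1,10+118/2.1)]),("tube",.105,[(140+x/2.1,10+y/2.1) for x,y in ((229,230),(245.5,400),(260,550))]),("stripL",.056,[(140+x/2.1,10+y/2.1) for x,y in ((202,400),(204,450),(205,540))])]'
python3 - <<'E'
from h import *
for n in("scene","side"):
    i,d=get_image(n);np.save(f"pics/{n}14.npy",d);cv2.imwrite(f"pics/{n}14.png",i)
a=cv2.imread("pics/side14.png")[150:270,130:290];cv2.imwrite("pics/d14.png",cv2.resize(a,None,fx=4.5,fy=4.5,interpolation=3))
E
```

```text
hub [[0.4992, -0.0349]] line angle 0.0 about A [2.555]
tube [[0.4792, -0.0383], [0.4465, -0.0427], [0.4123, -0.0473]] line angle -3.0081 about A [-3.0361 -3.0195 -3.0149]
stripL [[0.4298, -0.0326], [0.4147, -0.0334], [0.3846, -0.0342]] line angle -3.105 about A [3.0932 3.1117 3.1263]
```

View pics/d14.png

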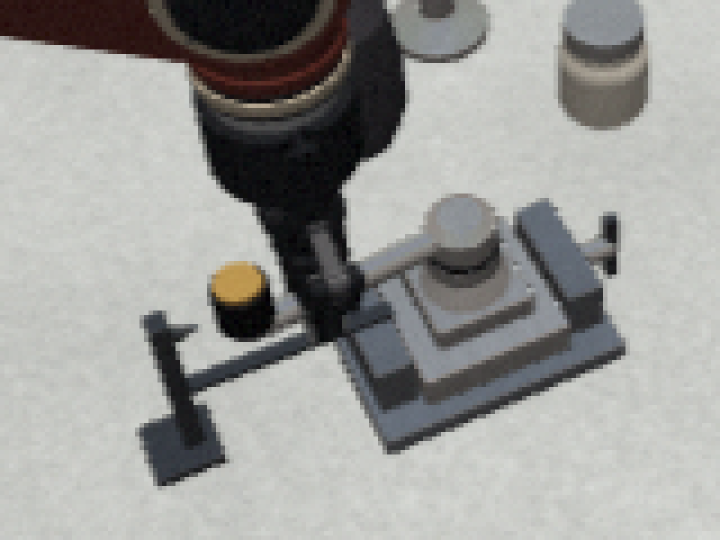

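Emit:
carry_out:
  increments:
    - [[0.1, 0, -0.2], [-0.01, 0.12, -0.02], 0.28]
    - [[0.05, -0.1, -0.2], [-0.01, 0.13, -0.02], 0.28]
    - [[0, 0, -0.2], [0, 0.13, -0.02], 0.28]
    - [[0, 0, 0], [0, 0, 0], 0.28]
    - [[0, 0, 0], [0, 0, 0], 0.28]

```text
t: 19.05
tool_pos: [0.4158, -0.0353, 0.2525]
tool_rot: [1.214, 1.201, -1.237]
contact_force: [-0.7, -2.7, 0.6]
opening: 0.0241
```

```bash
python3 plan.py .03 4 .251; python3 snap.py w15;python3 - <<'E'
import cv2
a=cv2.imread("pics/w15.png")[10:290,140:340];cv2.imwrite("pics/w15z.png",cv2.resize(a,None,fx=2.1,fy=2.1,interpolation=3))
E
```

```text
theta 3.133 yaw-90 -3.163 r 0.085 z 0.2525 xax [-0.011 -0.008] F [-0.7 -2.7  0.6] q6 1.34 op 0.0241 t 19.05
[[0.02, -0.03, -0.27], [0.0, 0.13, -0.02]]
[[0.02, -0.03, -0.27], [0.01, 0.13, -0.02]]
[[0.02, -0.03, -0.27], [0.01, 0.13, -0.02]]
[[0.02, -0.03, -0.27], [0.01, 0.13, -0.02]]
```

View pics/w15z.png

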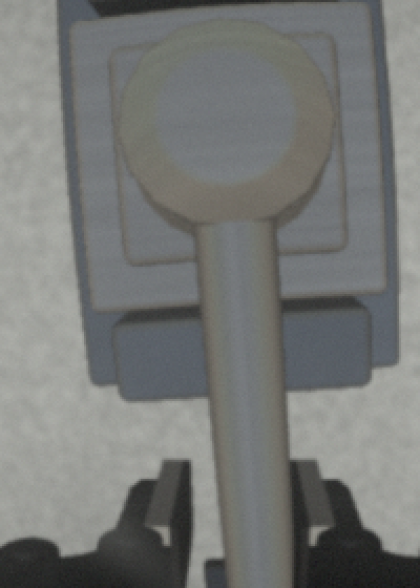

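Emit:
carry_out:
  increments:
    - [[0, 0, 0], [0, -0.1, 0], 0.35]
    - [[0, 0, 0], [0, 0, 0], 0.5]
    - [[0, 0, 0], [0, 0, 0], 0.5]
    - [[0, 0, 0], [0, 0, 0.4], 0.5]
    - [[0, 0, 0], [0, 0, 0.8], 0.5]
    - [[0, 0, 0], [0, 0, 1], 0.5]
    - [[0, 0, 0], [0, 0, 1], 0.5]
    - [[0, 0, 0], [0, 0, 1], 0.5]

```text
t: 19.9
tool_pos: [0.4141, -0.0353, 0.3366]
tool_rot: [1.217, 1.213, -1.238]
contact_force: [1.1, -0.0, -0.2]
opening: 0.0431
```

Emit:
carry_out:
  increments:
    - [[0, 0, 0], [0.3, 0, 1], 0.6]
    - [[0, 0, 0], [0.3, 0, 1], 0.7]
    - [[0, 0, 0], [0.3, 0, 1], 0.8]
    - [[0, 0, 0], [0, 0, 0], 1]
    - [[0, 0, 0], [0, 0, 0], 1]
    - [[0, 0, 0], [0, 0, 0], 1]

```text
t: 20.5
tool_pos: [0.4323, -0.0345, 0.4041]
tool_rot: [1.221, 1.209, -1.231]
contact_force: [-0.6, 0.7, 0.7]
opening: 0.0857
```

```bash
python3 yaw.py; python3 snap.py w16
```

```text
pos [ 0.4323 -0.0345  0.4041] xaxis [-0.01   0.002 -1.   ] jaw yaw -1.591 q [-0.25 -0.43  2.03 -0.    1.55  1.34] F [-0.6  0.7  0.7] op 0.0857 t 20.5
```

View pics/w16.png

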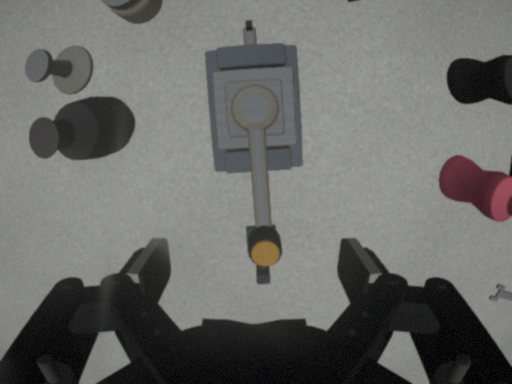

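View pics/w16a.png

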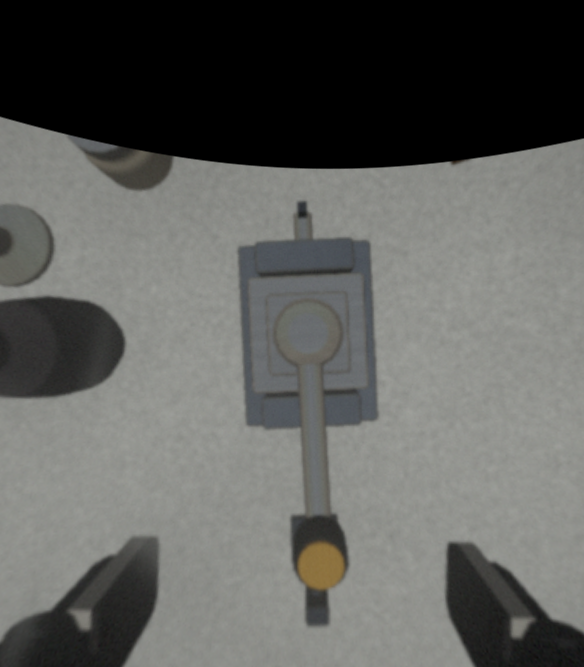

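Run:
```python
from h import *
f=np.load("pics/w16.npz");c=dict(get_calibration("wrist"));c["position"]=f["pos"];c["orientation"]=f["ori"]
i=f["i"]
# rectify at three heights, rows x from .53 to .32, cols y from .02 to -.1 ; .0004/px -> upscale
for z,n in((.105,"t"),(.116,"p"),(.14,"h")):
    im=topdown(c,i,z,.315,.535,-.1,.03,.0003);cv2.imwrite(f"pics/w16{n}.png",im)
print(im.shape)
```

```text
(734, 434, 3)
```

View pics/w16t.png

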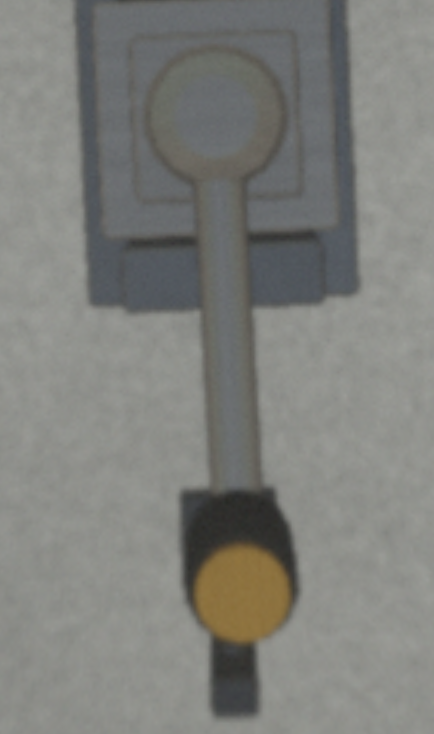

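View pics/w16h.png

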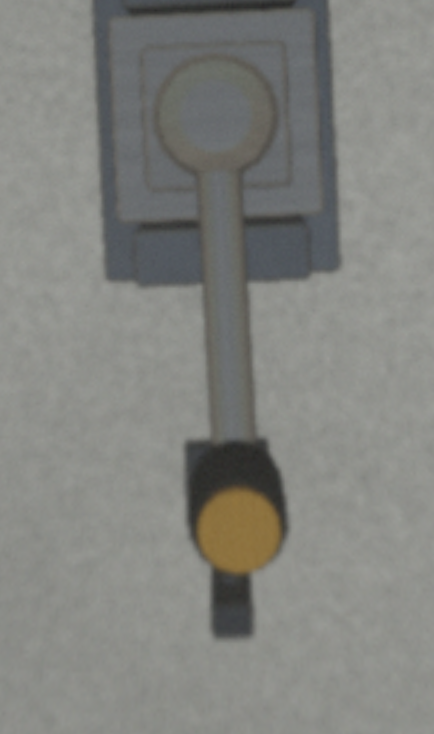

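View pics/w16p.png

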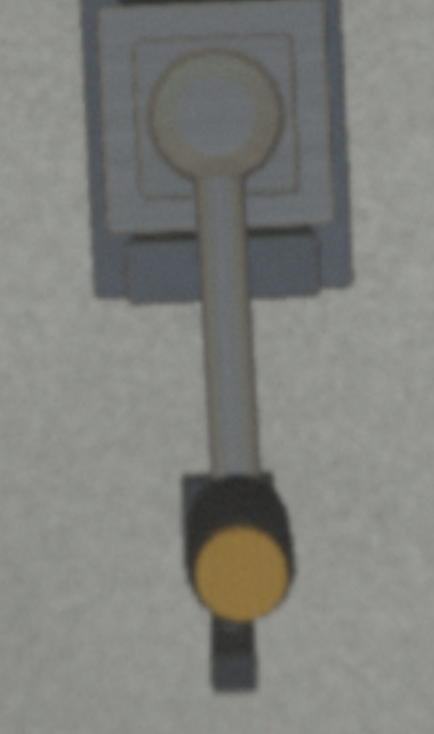

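Run:
```python
from h import *
for n in("scene","side"):
    i,d=get_image(n);cv2.imwrite(f"pics/{n}16.png",i)
a=cv2.imread("pics/side16.png")[150:270,130:290];cv2.imwrite("pics/d16.png",cv2.resize(a,None,fx=4.5,fy=4.5,interpolation=3))
a=cv2.imread("pics/scene16.png")[130:220,220:330];cv2.imwrite("pics/s16.png",cv2.resize(a,None,fx=6,fy=6,interpolation=3))
```

```text
(no output)
```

View pics/d16.png

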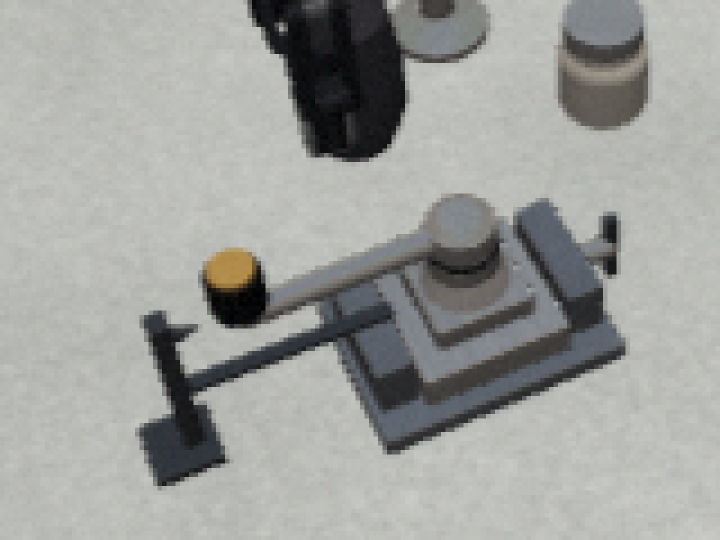

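View pics/s16.png

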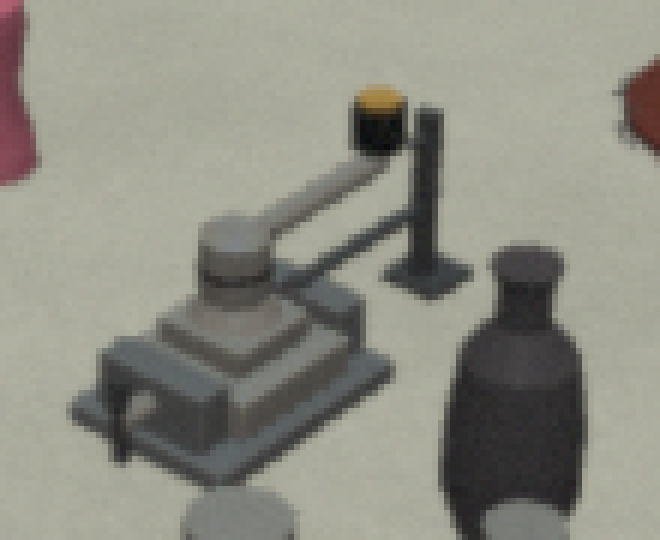

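Emit:
carry_out:
  increments:
    - [[0, -0.1, 0], [0, -0.9, -0.5], 1]
    - [[0, 0, 0], [0, -0.9, -0.5], 1]
    - [[0, 0, 0], [0, -0.9, -0.5], 1]
    - [[0, 0, 0], [0, -0.9, 0], 1]
    - [[0, 0, 0], [0, 0, 0], 1]
    - [[0, 0, 0], [0, 0, 0], 1]

```text
t: 21.25
tool_pos: [0.4302, -0.1079, 0.367]
tool_rot: [1.224, 1.211, -1.227]
contact_force: [1.4, 0.6, 0.4]
opening: 0.0851
```

```bash
python3 yaw.py; python3 snap.py w17
python3 - <<'E'
from h import *
f=np.load("pics/w17.npz");c=dict(get_calibration("wrist"));c["position"]=f["pos"];c["orientation"]=f["ori"]
i=f["i"]
for z,n in((.106,"t"),(.116,"p"),(.056,"s"),(.138,"h")):
    im=topdown(c,i,z,.315,.535,-.1,.06,.0003);cv2.imwrite(f"pics/w17{n}.png",im)
a=[cv2.imread(f"pics/w17{n}.png")[:,90:460] for n in "ts"];cv2.imwrite("pics/w17ts.png",np.hstack(a)[:, :740])
a=[cv2.imread(f"pics/w17{n}.png")[:,90:460] for n in "ph"];cv2.imwrite("pics/w17ph.png",np.hstack(a)[:, :740])
E
```

```text
pos [ 0.4302 -0.1079  0.367 ] xaxis [-0.009  0.006 -1.   ] jaw yaw -1.59 q [-0.41 -0.38  2.06  0.    1.47  1.18] F [1.4 0.6 0.4] op 0.0851 t 21.25
```

Run:
```python
import cv2
for n in("ts","ph"):
    a=cv2.imread(f"pics/w17{n}.png"); print(a.shape); cv2.imwrite(f"pics/w17{n}v.png",cv2.resize(a,(int(a.shape[1]*.8),int(a.shape[0]*.8))))
```

```text
(734, 740, 3)
(734, 740, 3)
```

View pics/w17tsv.png

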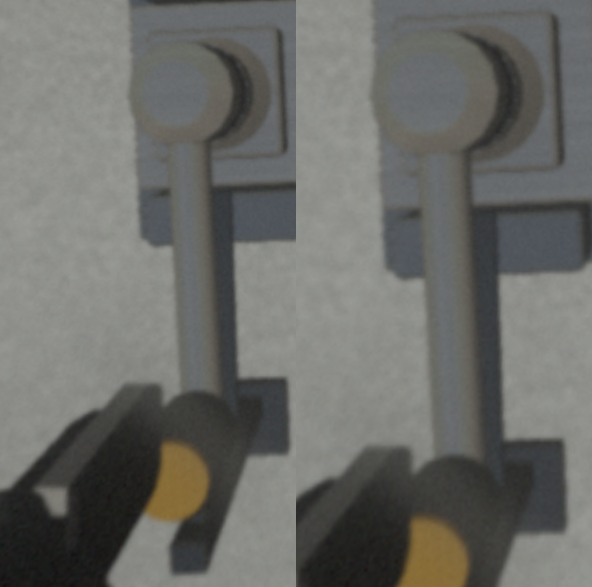

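View pics/w17phv.png

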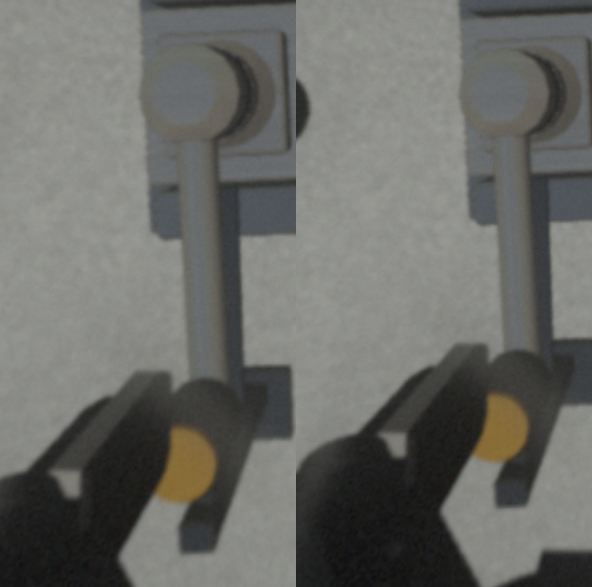

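Emit:
carry_out:
  increments:
    - [[0, 0, 0], [0.5, 0, 1], 1]
    - [[0, 0, 0], [0.5, 0, 1], 1]
    - [[0, 0, 0], [0.5, 0, 1], 1]
    - [[0, 0, 0], [0.3, 0, 0.5], 1]
    - [[0, 0, 0], [0, 0, 0], 1]
    - [[0, 0, 0], [0, 0, 0], 1]

```text
t: 21.9
tool_pos: [0.4666, -0.1036, 0.4374]
tool_rot: [1.22, 1.218, -1.224]
contact_force: [-0.3, -0.1, 0.1]
opening: 0.0854
```

```bash
python3 - <<'E'
from h import *
exec(open("m0.py").read().split("for n in D:")[0].split("D={}")[0])
D={}
for n in("scene","side"):
    i,d=get_image(n);c=get_calibration(n);D[n]=(c,d,cloud(c,d),i);cv2.imwrite(f"pics/{n}18.png",i)
src=open("m0.py").read();exec(src[src.index("def band"):src.index("for n in D:")])
for n in D:
    for nm,g,z0,z1,r in[("hour",(.558,-.339),.085,.105,.031),("hour_top",(.558,-.339),.132,.15,.014),("round",(.495,.145),.035,.065,.036),("jar",(.655,.105),.02,.05,.03),("pink",(.41,-.34),.085,.105,.031)]:
        P=band(n,*g,.06,z0,z1)
        if len(P)>5:print(n,nm,*circ(P,r,g))
    P=band(n,.68,-.17,.06,.085,.1);print("box",P.mean(0) if len(P) else 0)
E
python3 yaw.py; python3 snap.py w18
```

```text
scene hour [ 0.55464631 -0.34392458] 0.0024428488470091287 88
scene hour_top [ 0.55526991 -0.34365137] 0.002246409173447772 39
scene round [0.49068781 0.14649302] 0.0014386182032217229 174
scene jar [0.6505982  0.10743642] 0.0017664669562134224 200
scene pink [ 0.40850342 -0.34120591] 0.0023211013827969668 69
box [ 0.68578165 -0.17177725  0.09365988]
side hour [ 0.55688155 -0.34176677] 0.0006547159736134307 111
side hour_top [ 0.55617501 -0.34238404] 0.00046936759062715455 68
side round [0.49080255 0.14829213] 0.0010248928941596184 174
side jar [0.65120111 0.11018689] 0.001443360326172873 165
side pink [ 0.41037467 -0.33856008] 0.0005553468964441885 93
box [ 0.6785933  -0.18003354  0.09545655]
pos [ 0.4664 -0.1037  0.437 ] xaxis [-0.012  0.009 -1.   ] jaw yaw -1.585 q [-0.38 -0.32  1.9   0.    1.58  1.21] F [ 0.2 -0.6 -0.4] op 0.0855 t 22.0
```

View pics/side18.png

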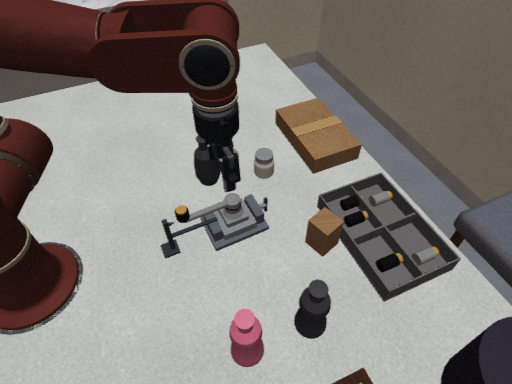

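View pics/w18.png

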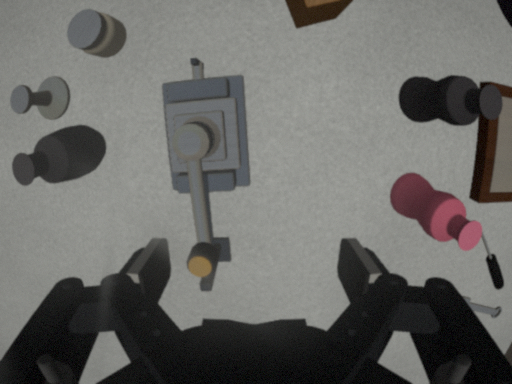

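Run:
```python
from h import *
for n in("side","scene"):
    T=[];S=[];c=get_calibration(n)
    for k in range(4):
        i,d=get_image(n);P=cloud(c,d);ok=(d>0)&(P[...,1]>-.075)&(P[...,1]<-.005)
        m=ok&(P[...,2]>.088)&(P[...,2]<.112)&(P[...,0]>.405)&(P[...,0]<.47);T.append(P[m])
        m=ok&(P[...,2]>.047)&(P[...,2]<.062)&(P[...,0]>.35)&(P[...,0]<.44);S.append(P[m])
    for nm,Q in(("tube",T),("strip",S)):
        Q=np.vstack(Q);a=np.median(Q,0)
        for _ in range(4):
            f=np.polyfit(Q[:,0],Q[:,1],1);r=Q[:,1]-np.polyval(f,Q[:,0]);Q=Q[abs(r)<2.0*r.std()+1e-4]
        print(n,nm,len(Q),"slope",f[0].round(4),"y at .5",np.polyval(f,.5).round(4),"z",Q[:,2].mean().round(4),"sd",r.std().round(4))
```

```text
side tube 637 slope 0.0565 y at .5 -0.0393 z 0.1054 sd 0.0031
side strip 657 slope 0.0025 y at .5 -0.0396 z 0.0563 sd 0.004
scene tube 238 slope 0.0532 y at .5 -0.0305 z 0.1036 sd 0.0027
scene strip 224 slope 0.048 y at .5 -0.032 z 0.0557 sd 0.004
```

```bash
python3 -c "
from station import *
print(finish_job())"
```

```text
the job is handed in; nothing more can be done
None
```

I moved the dark hourglass vase out of the way, screwed the lamp arm in until it tightened and pointed at the post, and handed the job in at about 22.5 s. I left the arm about 0.02 rad (1°) short of the post rather than risk turning it past.

- **Vase:** It now stands upright at about (0.556, -0.342), roughly 0.31 m from the screw axis. I gripped it by the lip, lifted it, and set it down on the counter.
- **Arm:** I turned it clockwise about 3.14 rad with the jaws loosely around the tube, and the pushing force rose near the end, as expected once it seats. Then I let go and moved the gripper clear.
- **Alignment check:** The overhead pictures put the arm at about -3.09 rad and the post at about -3.105 rad. The depth readings agreed on the arm, but their readings of the pointer strip's direction disagreed (slopes 0.0025 and 0.048), so I relied on the overhead pictures.
- **Other goods:** In the last pictures, the round vase, jar, box and pink vase had not moved beyond measuring noise. I checked the candlestick only by eye. The robot was touching nothing.

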